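# Turn a face-down specimen block over and lay it under the digital microscope

### The job

One of the three clear resin specimen blocks on the brown tray is lying face down, with the orange dot on its white base showing. Turn that one over and lay it face up, flat on the microscope's stage, in the middle of the white disc under the lens and squared up with its long side parallel to the screen, then let go. Do not drop it, do not touch the microscope's head with anything, and leave the other blocks and the other things on the bench where they are.

Things in the scene. Friction and masses are not known exactly. Their poses are not given: they have to be found in the camera images.
- specimen_centre (a point): centre of the block to turn over: clear resin, 56 x 40 x 24 mm (own x, y, z), about 70 g, dark beetle inside, viewing face to own +z; the -z face is a white base with an orange dot 18 mm across. Starts flat on the tray with +z down (dot on top), centre 12 mm above the tray floor. Stands stably on any face: on a 56 x 24 side its centre is 20 mm up, on a 40 x 24 end 28 mm
- block_green_centre (a point): centre of a like block 56 x 40 x 24 mm with a green beetle, lying face up on the tray; leave it
- block_red_centre (a point): centre of a like block 56 x 40 x 24 mm with a red beetle, lying face up on the tray; leave it
- tray: fixed brown serving tray 280 (own x) by 340 mm (own y); origin at the middle of its underside, on the bench. Floor 4 mm thick, rim 18 mm high. The three blocks lie in a row along its y about 100 mm apart, each with its long side roughly along the tray's x (up to 20 degrees off)
- stage_centre (a point): point on top of the microscope's flat stage, 28 mm above the bench, in the middle of the white disc (94 mm across), straight under the lens. Own z up, y points towards post and screen, x is parallel to the screen: the specimen's long side must end along this x (either way round)
- scope: the fixed microscope; origin on the bench under stage_centre, same axes. Its base is a flat plate, top 28 mm above the bench, reaching 85 mm either way in x, 80 mm to -y, 160 mm to +y. The post (25 mm thick) stands at y = +128 mm; two stage clips under 14 mm high stand at x = +-66 mm, y = +75 mm and beyond. The side towards -y is open
- lens_bottom (a point): centre of the underside of the round ring light, the lowest part of the microscope's head, 126 mm above the stage straight over stage_centre; 62 mm across; the barrel above it is 54 mm across and 140 mm high. A bridge 36 mm wide, 66 mm above this point, joins the barrel to the post on the +y side
- scope_head: the microscope's fixed head (ring light, barrel, bridge, focus carrier with knobs, and a screen 175 x 115 mm on top of the post); origin on the bench under the lens, same axes as stage_centre. Must not be touched
- forceps: steel forceps 125 x 16 x 7 mm lying on the tray's far side, along the tray's y; origin at the middle of the underside; leave them
- cup: translucent plastic cup, 72 mm across, 85 mm high, standing on the bench; origin at the middle of the underside; leave it
- magnifier: hand magnifier with a red handle and steel ring, 120 x 48 x 10 mm lying on the bench, lens towards its own +x; origin about the middle of its underside; leave it
- pencil: teal pencil 175 mm long, 7 mm thick, along its own y, on the bench; origin at the middle of the underside; leave it
There are look-alikes about, which are no part of the job. Leave any purple, turquoise or yellow look-alike of the part that bears specimen_centre alone.

How it is judged:
By the outcome, as a careful person would: the job done as asked, in the order asked, and still so for the second after the job is handed in, with the robot touching nothing.
It also fails if it takes over 64 s, if anything falls off the work surface, if the arm or the gripper's body presses on something with over 40 N, if the wrist force passes 120 N, or if a joint passes its speed limit or range.

### The arm

A 6-joint arm with a two-finger parallel gripper is mounted at the origin on the work surface. World frame = base frame: x ahead of the robot, y to its left, z up, the work surface at z = 0. Lengths are in mm, angles in rad, forces in N, time in s.
With the tool pointing down it reaches from about 350 to 975 mm from the base axis. Payload 7.1 kg.
Tool frame: the origin (TCP) lies midway between the tips of the shut fingers; the grasp point (between the pads) lies 19 mm behind it (bot.grip_depth is the distance from the TCP to the grasp point, in mm); x points along the fingers, z is the direction in which the jaws open and shut, and the axes are right-handed (so a half turn about x gives the same grasp; the last joint's range is limited). The gripper opens to 88 mm and grips with 3 to 60 N. Pads are 20 mm wide; open, the fingers measure 115 mm over their backs; the gripper's body (75 mm by 178 mm) begins 61 mm behind the grasp point.
Start: joints at [-1.329, 0.423, 1.63, -0, 1.089, -0.019], TCP at [161.177, -603.843, 222.675] pointing down, gripper open.
Joint ranges: [-3, 3], [-0.9, 2.11], [0.09, 2.58], [-1.31, 4.45], [0.11, 2.69], [-2.54, 2.54]. Speed limits (rad/s): [2.39, 2.39, 3.01, 3.14, 3.14, 3.14].

### API

Orientations are given as a unit quaternion [w, x, y, z].
In Python, from station import bot gives the robot as it stands.
- The arm moves only by the tool send_rows, never from a script. Its arguments are lists of equal length, an entry for each row: "delta_rot": the turn, a rotation vector about the tool's x, y, z in rad, a list of three; "delta_pos": the shift along the tool's x, y, z in m, a list of three; "hand": the opening, from 0 (shut) to 1 (fully open). A call has 1 to 8 rows; each row is the pose to reach, as a shift and turn from the pose commanded when the call began, along the tool's axes at that moment; what a row does not reach only later rows make up. A row lasts 1/10 s, in which the tool goes at most 50 mm and 8.59 degrees, less where a joint would pass 70% of its speed; a pose out of reach is approached as far as the arm can. A call with a gripper value outside its range is refused whole. The fingers move at their own pace and stop on an object; "squeeze" is the grip in N (left out, the last holds). Time passes only in rows, so rows that repeat a pose let the fingers close. It gives the time, the measured TCP pose, the force and the opening at its end, in the units of the state.
- bot.observe(): the state, without advancing time (a new reading comes with each control period).
- bot.grab_frame(name): name is "side" or "top"; returns the picture (480x640x3 uint8, blue, green, red); there is no depth.
- bot.camera_info(name): a dict with "K" (3x3 intrinsics, pixels), "extrinsics" (4x4, takes a point from camera to world coordinates). Camera axes: x right, y down, z forward; pixel columns grow to the right and rows downward; lengths in mm; the calibration is good to about 2 mm. A picture is of the moment at which its call begins. camera_info takes no time and is no camera call.
- bot.finish_job(): hands the job in, once; it reports no verdict.
The state is a dict: "time_s": time; "joint_pos": joint angles; "joint_vel": joint speeds; "joint_efforts": joint torques, N m; "tcp_pos": TCP position; "tool_rot": TCP orientation; "contact_force": force on the tool from outside, world axes, zero at the start; "ft_torque": the same for the moment, N m; "opening": finger opening in mm.
Only numpy, scipy, OpenCV 4.12 (cv2) and the standard library are available. Lean on these libraries where they do the work, as an engineer would, in place of code of your own. Each camera call takes 0.05 s, during which the arm holds its last target.

## Working session

There is one attempt and no reset: what is moved stays moved. The work goes in short steps, Python scripts to look and compute and a tool call to move; the robot and the scene stay as the last step left them, time stands still between calls to the robot, and variables do not carry over. Pictures are saved under pics/ and viewed, and the job is handed in when it is done.

Besides the shell and the picture viewer there is one more tool, called after "Emit:" by a JSON object that holds its "fn" and its "kwargs". send_rows: Moves the arm, as the interface text tells. Its arguments: {"type":"object","properties":{"delta_rot":{"type":"array","items":{"type":"array","items":{"type":"number"}}},"delta_pos":{"type":"array","items":{"type":"array","items":{"type":"number"}}},"hand":{"type":"array","items":{"type":"number"}},"squeeze":{"type":"number"}},"required":["delta_rot","delta_pos","hand"]}

```bash
ls; mkdir -p pics
python3 - <<'E'
from station import bot
import cv2
print(bot.observe())
for n in("side","top"):
    im=bot.grab_frame(n); cv2.imwrite(f"pics/{n}0.png",im)
    c=bot.camera_info(n); print(n,c)
E
```

```text
pics
{'time_s': 0.0, 'joint_pos': array([-1.32899209e+00,  4.23832112e-01,  1.63068480e+00,  4.29797469e-06,
        1.08858231e+00, -1.90134722e-02]), 'joint_vel': array([-0.00045766,  0.00021951, -0.00115328,  0.00189925,  0.00052009,
        0.00172003]), 'joint_efforts': array([ 3.74035744e-04, -5.44615102e+01, -2.73671508e+01,  6.43890048e-02,
        2.26921850e-02, -1.01258158e-04]), 'tcp_pos': array([ 161.0552699 , -603.32311446,  221.90918291]), 'tool_rot': array([ 0.56035825,  0.43106856,  0.56118892, -0.43040158]), 'contact_force': array([0.51984745, 0.46506859, 0.58664503]), 'ft_torque': array([ 0.01582474, -0.07070619,  0.03591561]), 'opening': 87.63702561347763}
side {'K': array([[456.82731667,   0.        , 314.57410102],
       [  0.        , 456.82731667, 241.11550175],
       [  0.        ,   0.        ,   1.        ]]), 'extrinsics': array([[ 9.98261407e-01, -1.91803899e-02,  5.57339743e-02,
         4.31330593e+02],
       [-5.57146396e-02, -6.15657919e-01,  7.86041478e-01,
        -9.41568982e+02],
       [ 1.92364807e-02, -7.87780070e-01, -6.15656169e-01,
         7.42220957e+02],
       [ 0.00000000e+00,  0.00000000e+00,  0.00000000e+00,
         1.00000000e+00]])}
top {'K': array([[548.77938465,   0.        , 318.90235559],
       [  0.        , 548.77938465, 239.47813037],
       [  0.        ,   0.        ,   1.        ]]), 'extrinsics': array([[ 1.65530653e-02, -9.89978570e-01,  1.40244170e-01,
         2.99436539e+02],
       [-9.99786305e-01, -1.81252931e-02, -9.94068959e-03,
        -9.40965626e+01],
       [ 1.23830364e-02, -1.40049652e-01, -9.90067046e-01,
         1.36488350e+03],
       [ 0.00000000e+00,  0.00000000e+00,  0.00000000e+00,
         1.00000000e+00]])}
```

View pics/side0.png

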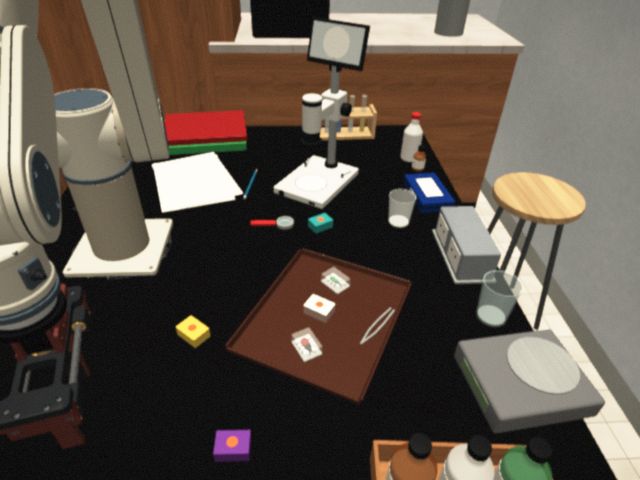

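View pics/top0.png

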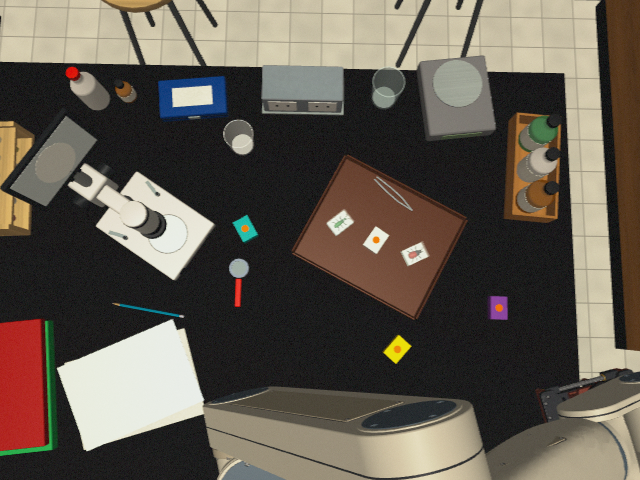

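The side view has the white block with the orange dot at about (319,306), and the top view has it at (376,239). The look-alikes in the top view are yellow (397,349), purple (499,308) and turquoise (245,229), none on the tray. The green block (340,222) and red block (414,254) lie face up. Only the white one on the tray fits, so I'll confirm it in a crop and measure.

```bash
cat > h.py <<'E'
import numpy as np,cv2
from station import bot
from scipy.spatial.transform import Rotation as R
def pix2w(n,u,v,z):
    c=bot.camera_info(n);K=c["K"];E=c["extrinsics"]
    d=E[:3,:3]@np.linalg.solve(K,[u,v,1]);o=E[:3,3]
    return o+d*(z-o[2])/d[2]
def w2pix(n,p):
    c=bot.camera_info(n);K=c["K"];E=c["extrinsics"]
    q=K@(E[:3,:3].T@(np.asarray(p,float)-E[:3,3]));return q[:2]/q[2]
E
python3 - <<'E'
from h import *
t=cv2.imread('pics/top0.png');s=cv2.imread('pics/side0.png')
a=cv2.resize(t[195:285,325:445],None,fx=5,fy=5,interpolation=cv2.INTER_CUBIC)
b=cv2.resize(s[255:375,270:390],None,fx=4,fy=4,interpolation=cv2.INTER_CUBIC)
c=cv2.resize(t[155:295,85:265],None,fx=4,fy=4,interpolation=cv2.INTER_CUBIC)
cv2.imwrite('pics/c1.png',a);cv2.imwrite('pics/c2.png',b);cv2.imwrite('pics/c3.png',c)
def blob(im,roi,lo,hi,n,z):
    x0,y0,x1,y1=roi;h=cv2.cvtColor(im,cv2.COLOR_BGR2HSV)[y0:y1,x0:x1]
    m=cv2.inRange(h,np.array(lo),np.array(hi))
    M=cv2.moments(m,True);u=M['m10']/M['m00']+x0;v=M['m01']/M['m00']+y0
    print(n,M['m00'],u,v,pix2w(n,u,v,z));return m
blob(t,(360,222,392,256),(5,120,120),(20,255,255),'top',28)
blob(s,(300,290,340,325),(5,120,120),(20,255,255),'side',28)
m=blob(t,(360,222,392,256),(0,0,150),(180,255,255),'top',28)
m=cv2.morphologyEx(m,cv2.MORPH_CLOSE,np.ones((5,5)))
cs,_=cv2.findContours(m,0,2);k=max(cs,key=cv2.contourArea);r=cv2.minAreaRect(k);print(r)
bp=cv2.boxPoints(r)+[360,222]
w=np.array([pix2w('top',u,v,28)[:2] for u,v in bp]);print(w,np.linalg.norm(w-np.roll(w,-1,0),axis=1))
for i in range(4):
  e=w[(i+1)%4]-w[i];print(np.degrees(np.arctan2(e[1],e[0])))
E
```

```text
top 45.0 373.1777777777778 242.42222222222222 [ 483.93502353 -241.23962429   28.        ]
side 23.0 318.9130434782609 303.8695652173913 [ 493.09239545 -249.80083971   28.        ]
top 391.0 375.5728900255755 239.5319693094629 [ 491.22974489 -247.12792171   28.        ]
((15.269229888916016, 18.346155166625977), (17.47305679321289, 24.684160232543945), 33.690067291259766)
[[ 475.08844976 -211.66201059]
 [ 526.91663079 -245.25464382]
 [ 503.3409261  -281.22424856]
 [ 451.7565364  -247.50312418]] [61.76265341 43.00728213 61.62843085 42.76638405]
-32.94944373036233
-123.24219938096881
146.8270367314427
56.936604211114194
```

View pics/c1.png

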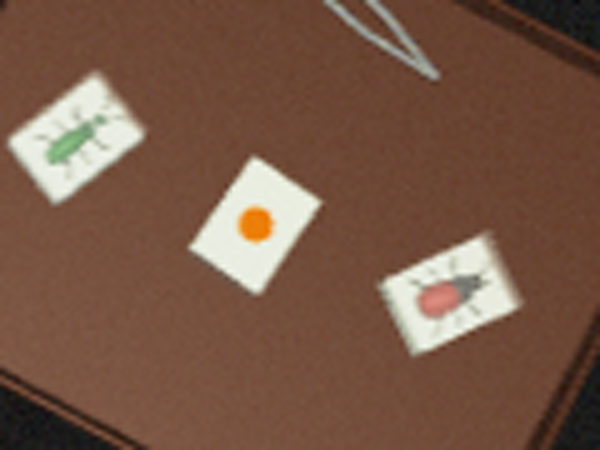

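View pics/c2.png

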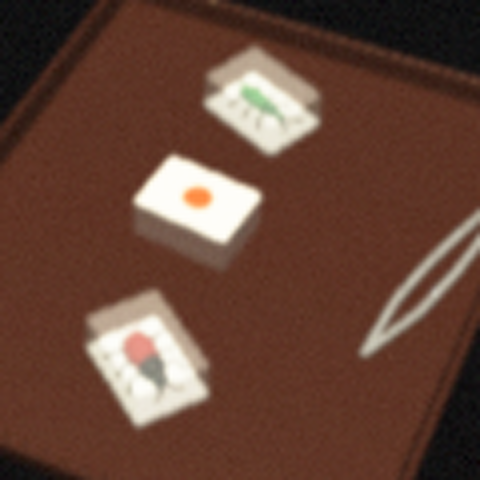

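View pics/c3.png

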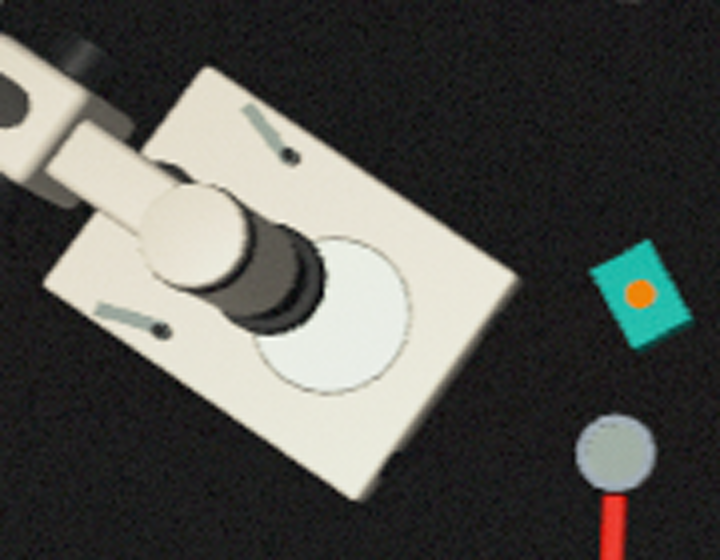

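Crop c1 confirms the target: white base up with an orange dot at top-view (376.2,239.8), about 56x40 mm. Both neighbours show beetles. Next I'll measure the block and the stage precisely.

Run:
```python
from h import *
from scipy.optimize import least_squares
t=cv2.imread('pics/top0.png');s=cv2.imread('pics/side0.png')
f=lambda p,o,k:(np.array(p,float)+.5)/k-.5+np.array(o)
cw=np.array([pix2w('top',*f(p,(325,195),5),28)[:2] for p in [(255,155),(322,203),(259,295),(189,249)]])
cs=np.array([pix2w('side',*f(p,(270,255),4),28)[:2] for p in [(175,154),(262,197),(226,244),(135,199)]])
def rectfit(c,hx,hy):
    best=None
    for sgn in (0,1):
        cor=np.array([[hx,hy],[-hx,hy],[-hx,-hy],[hx,-hy]])
        def res(q):
            A=np.array([[np.cos(q[2]),-np.sin(q[2])],[np.sin(q[2]),np.cos(q[2])]])
            m=cor@A.T+q[:2]
            return np.min(np.linalg.norm(m[:,None]-c[None],axis=2),axis=1)
        for a in np.radians(range(0,180,30)):
            r=least_squares(res,[*c.mean(0),a])
            if best is None or r.cost<best.cost:best=r
    print('rect',best.x[:2],np.degrees(best.x[2])%180,best.cost,'edges',np.linalg.norm(c-np.roll(c,-1,0),axis=1))
rectfit(cw,28,20);rectfit(cs,28,20)
for n,p,o,k in [('top',(256,224),(325,195),5),('side',(198,197),(270,255),4)]: print('dot',n,pix2w(n,*f(p,o,k),28))
# plate corners z=28 in top (x+-85, y -80..160)
pc=np.array([pix2w('top',*f(p,(85,155),4),28)[:2] for p in [(518,278),(361,500),(44,283),(208,67)]])
print(pc,np.linalg.norm(pc-np.roll(pc,-1,0),axis=1))
m=np.array([[85,-80],[-85,-80],[-85,160],[85,160]])
def res(q):
    A=np.array([[np.cos(q[2]),-np.sin(q[2])],[np.sin(q[2]),np.cos(q[2])]]);return (m@A.T+q[:2]-pc).ravel()
r=least_squares(res,[480,150,-.6]);print('stage',r.x[:2],np.degrees(r.x[2]),r.fun.round(1))
# disc rim
rim=[(411,315),(404,349),(381,380),(330,394),(290,383),(262,357),(340,237),(381,255),(404,282)]
d=np.array([pix2w('top',*f(p,(85,155),4),28)[:2] for p in rim])
r=least_squares(lambda q:np.linalg.norm(d-q[:2],axis=1)-47,[480,150]);print('disc',r.x,r.fun.round(1))
c=cv2.resize(s[140:220,260:370],None,fx=7,fy=7,interpolation=cv2.INTER_CUBIC);cv2.imwrite('pics/c4.png',c)
```

```text
rect [ 490.89585046 -247.83483644] 145.95573412604287 0.9175567521894882 edges [40.57304227 55.69856039 41.02064773 57.49278003]
rect [ 494.17000945 -250.57002722] 143.9928398534728 2.5491615186331904 edges [56.96240072 39.95393885 57.90134282 40.89943342]
dot top [ 491.56842009 -247.68746544   28.        ]
dot side [ 493.54923986 -249.83400727   28.        ]
[[522.28837098 151.30465623]
 [383.99568585 240.44000158]
 [513.75579496 441.59732008]
 [651.99944844 349.872727  ]] [164.52956133 239.37826281 165.90572233 237.179768  ]
stage [496.19300661 262.27717278] -33.05340115855851 [ 1.5 -2.4 -2.7  1.1 -1.5  1.1  2.7  0.1]
disc [495.62720816 262.83825537] [0.  0.6 1.9 0.3 0.8 2.6 3.3 0.6 0.5]
```

View pics/c4.png

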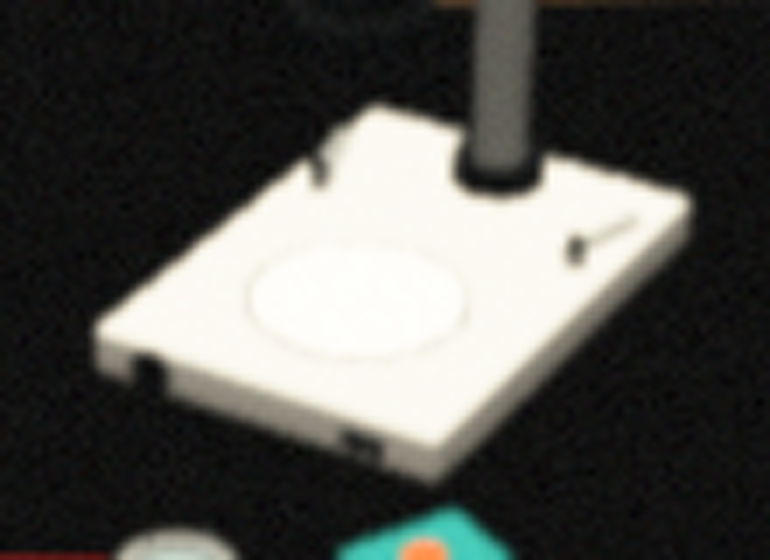

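The side view shows the disc with left/right extremes at crop (246,467) and top/bottom at (240,362). The plate corners are at (94,328), (437,447), (692,203) and (375,103).

Run:
```python
from h import *
from scipy.optimize import least_squares
f=lambda p:(np.array(p,float)+.5)/7-.5+np.array((260,140))
pc=np.array([pix2w('side',*f(p),28)[:2] for p in [(437,447),(94,328),(375,103),(692,203)]])
m=np.array([[85,-80],[-85,-80],[-85,160],[85,160]])
def res(q):
    A=np.array([[np.cos(q[2]),-np.sin(q[2])],[np.sin(q[2]),np.cos(q[2])]]);return (m@A.T+q[:2]-pc).ravel()
r=least_squares(res,[480,150,-.6]);print('stage',r.x[:2],np.degrees(r.x[2]),r.fun.round(1))
rim=[(246,300),(467,300),(362,240),(352,362),(290,348),(430,342),(285,256)]
d=np.array([pix2w('side',*f(p),28)[:2] for p in rim])
r=least_squares(lambda q:np.linalg.norm(d-q[:2],axis=1)-47,[480,150]);print('disc',r.x,r.fun.round(1))
s=bot.observe();A=R.from_quat(s['tool_rot'],scalar_first=True).as_matrix();print(A.round(3))
```

```text
stage [499.83901777 258.60860172] -33.69879724580382 [-0.6  1.6 -1.8  0.   0.3 -4.   2.   2.3]
disc [499.00977797 260.15013478] [ 0.2  1.8  4.9  4.2  2.  -0.1  1. ]
[[-0.     0.966  0.258]
 [ 0.001  0.258 -0.966]
 [-1.    -0.    -0.001]]
```

```bash
cat >> h.py <<'E'
def Rt(az_y,phi):
    """az_y: azimuth deg of tool y at phi=0 ; phi tilt deg (pointing towards az_y when +)"""
    a=np.radians(az_y);y=np.array([np.cos(a),np.sin(a),0]);x=np.array([0,0,-1.]);z=np.cross(x,y)
    return R.from_matrix(np.c_[x,y,z])*R.from_rotvec([0,0,np.radians(phi)])
def plan(p,Rg,log=True):
    s=bot.observe();R0=R.from_quat(s['tool_rot'],scalar_first=True)
    dp=R0.inv().apply(np.asarray(p)-s['tcp_pos'])/1000;dr=(R0.inv()*Rg).as_rotvec()
    print('t',s['time_s'],'q',s['joint_pos'].round(3).tolist(),'tcp',s['tcp_pos'].round(1),'open',round(s['opening'],1),'F',s['contact_force'].round(1))
    x=R0.as_matrix();ph=np.degrees(np.arctan2(np.hypot(x[0,0],x[1,0]),-x[2,0]));print('x',x[:,0].round(3),'z',x[:,2].round(3),'tilt',ph.round(2),'az z',np.degrees(np.arctan2(x[1,2],x[0,2])).round(2))
    print('dpos',dp.round(4).tolist(),'drot',dr.round(4).tolist())
    import json;open('fk.jsonl','a').write(json.dumps([s['joint_pos'].tolist(),s['tcp_pos'].tolist(),s['tool_rot'].tolist()])+'\n')
E
python3 -c "
from h import *
plan([480,-250,230],Rt(55,0))"
```

```text
t 0.1 q [-1.329, 0.424, 1.631, -0.0, 1.089, -0.019] tcp [ 161.1 -603.4  222. ] open 87.8 F [ 0.5 -0.3  0.1]
x [-0.     0.001 -1.   ] z [ 0.258 -0.966 -0.001] tilt 0.08 az z -75.06
dpos [-0.0077, 0.3993, -0.2592] drot [-0.6991, -0.0013, -0.0005]
```

Emit:
{"fn": "send_rows", "kwargs": {"delta_pos": [[-0.008, 0.4, -0.26], [-0.008, 0.4, -0.26], [-0.008, 0.4, -0.26], [-0.008, 0.4, -0.26], [-0.008, 0.4, -0.26], [-0.008, 0.4, -0.26], [-0.008, 0.4, -0.26], [-0.008, 0.4, -0.26]], "delta_rot": [[-0.7, 0, 0], [-0.7, 0, 0], [-0.7, 0, 0], [-0.7, 0, 0], [-0.7, 0, 0], [-0.7, 0, 0], [-0.7, 0, 0], [-0.7, 0, 0]], "hand": [1, 1, 1, 1, 1, 1, 1, 1], "squeeze": 15}}

```text
time_s: 0.9
tcp_pos: [429.8, -305.0, 229.3]
tool_rot: [0.674, 0.212, 0.675, -0.212]
contact_force: [0.4, -2.0, -0.0]
opening: 87.8
```

```bash
python3 -c "
from h import *
plan([480,-250,230],Rt(55,0))"
```

```text
t 0.9 q [-0.64, 0.272, 1.84, -0.0, 1.031, -0.03] tcp [ 429.8 -305.   229.3] open 87.8 F [ 0.4 -2.  -0. ]
x [-0.  0. -1.] z [ 0.82  -0.573 -0.   ] tilt 0.02 az z -34.96
dpos [-0.0007, 0.0738, 0.0096] drot [0.0007, -0.0003, 0.0]
```

```bash
python3 -c "
from h import *
Rg=Rt(55,-45);a=Rg.as_matrix()[:,0];print(a)
plan(np.array([492.3,-249,16])-130*a,Rg)"
```

```text
[-0.40557979 -0.57922797 -0.70710678]
t 0.9 q [-0.64, 0.272, 1.84, -0.0, 1.031, -0.03] tcp [ 429.8 -305.   229.3] open 87.8 F [ 0.4 -2.  -0. ]
x [-0.  0. -1.] z [ 0.82  -0.573 -0.   ] tilt 0.02 az z -34.96
dpos [0.1214, 0.1736, 0.0192] drot [0.0008, 0.0, -0.7854]
```

Emit:
{"fn": "send_rows", "kwargs": {"delta_pos": [[0, 0.05, 0], [0, 0.1, 0], [0.04, 0.14, 0.01], [0.08, 0.174, 0.019], [0.121, 0.174, 0.019], [0.121, 0.174, 0.019], [0.121, 0.174, 0.019], [0.121, 0.174, 0.019]], "delta_rot": [[0, 0, -0.15], [0, 0, -0.3], [0, 0, -0.45], [0, 0, -0.6], [0, 0, -0.75], [0, 0, -0.785], [0, 0, -0.785], [0, 0, -0.785]], "hand": [1, 1, 1, 1, 1, 1, 1, 1]}}

```text
time_s: 1.7
tcp_pos: [544.4, -175.0, 108.3]
tool_rot: [0.542, -0.062, 0.705, -0.454]
contact_force: [-0.6, -0.7, 0.5]
opening: 87.7
```

```bash
python3 -c "
from h import *
Rg=Rt(55,-45);a=Rg.as_matrix()[:,0]
plan(np.array([492.3,-249,16])-130*a,Rg)"
```

```text
t 1.7 q [-0.012, 0.746, 1.612, -0.641, 1.348, 0.929] tcp [ 544.4 -175.   108.3] open 87.7 F [-0.6 -0.7  0.5]
x [-0.404 -0.579 -0.708] z [ 0.82  -0.572 -0.001] tilt 44.9 az z -34.92
dpos [-0.0008, 0.0013, -0.0002] drot [0.0014, 0.0006, -0.0018]
```

```bash
cat > fk.py <<'E'
from h import *
import json
from scipy.optimize import least_squares
D=[json.loads(l) for l in open('fk.jsonl')]
def ry(a):return R.from_euler('y',a)
def rz(a):return R.from_euler('z',a)
def fk(q,P):
    d1,a1,L2,e,L3,d6,lat=P
    R1=rz(q[0]);R2=R1*ry(q[1]);R3=R2*ry(q[2])     # forearm along z of R3
    R4=R3*rz(q[3]);R5=R4*ry(q[4]);R6=R5*rz(q[5])
    p=R1.apply([a1,lat,d1])+R2.apply([0,0,L2])+R3.apply([e,0,L3])+R6.apply([0,0,d6])
    return p,R6
def fit():
    f=lambda P:np.concatenate([fk(q,P)[0]-np.array(p) for q,p,_ in D])
    return least_squares(f,[300,0,400,0,400,250,0],x_scale=100)
if __name__=='__main__':
    r=fit();print(r.x.round(1),r.fun.round(1))
    for q,p,t in D:
        M=(fk(q,r.x)[1].inv()*R.from_quat(t,scalar_first=True)).as_matrix();print(M.round(2).tolist())
E
python3 fk.py
```

```text
[312.4   0.  563.1  77.5 484.9 309.6  11.9] [ 0.  0.  0. -0.  0. -0. -0.  0. -0.  0.  0.  0.]
[[-0.0, -0.0, -1.0], [0.0, 1.0, -0.0], [1.0, -0.0, -0.0]]
[[0.0, 0.0, -1.0], [0.0, 1.0, 0.0], [1.0, -0.0, 0.0]]
[[0.0, 0.0, -1.0], [0.0, 1.0, 0.0], [1.0, -0.0, 0.0]]
[[-0.0, 0.0, -1.0], [0.0, 1.0, 0.0], [1.0, -0.0, -0.0]]
```

```bash
cat > ik.py <<'E'
from fk import *
lo=np.array([-3,-.9,.09,-1.31,.11,-2.54]);hi=np.array([3,2.11,2.58,4.45,2.69,2.54])
P=fit().x
M=R.from_matrix([[0,0,-1],[0,1,0],[1,0,0]])
def ik(p,Rg,q0):
    def f(q):
        a,b=fk(q,P);return np.r_[(a-p)/100,((b*M).inv()*Rg).as_rotvec()]
    r=least_squares(f,np.clip(q0,lo+.01,hi-.01),bounds=(lo,hi));return r.x,np.linalg.norm(r.fun)
def pts(q):
    R1=rz(q[0]);R2=R1*ry(q[1]);R3=R2*ry(q[2])
    el=R1.apply([P[1],P[6],P[0]])+R2.apply([0,0,P[2]])
    return el,el+R3.apply([P[3],0,P[4]])
def show(n,p,az,phi,q0):
    q,e=ik(np.array(p,float),Rt(az,phi),q0);el,w=pts(q);print(n,q.round(2),'err',e.round(4),'elbow',el.round(),'wrist',w.round());return q
E
python3 - <<'E'
from ik import *
q=D[-1][0]
b=np.array([492.3,-249,16])
q=show('A',b,55,-45,q)
qm=show('up0',b+[0,0,120],55,0,q)
for ph in(30,45,50):qm=show('B%d'%ph,b+[0,0,10],55,ph,qm)
st=np.array([497.5,261,40])
qs=show('s0',[430,100,230],56.6,0,qm)
for ph in(30,40,45,50,55):
    a=Rt(56.6,ph).as_matrix()[:,0]
    qs=show('pre%d'%ph,st-150*a,56.6,ph,qs)
    show('S%d'%ph,st,56.6,ph,qs)
E
```

```text
A [-0.13  0.85  1.72 -0.76  1.14  1.01] err 0.0 elbow [421. -44. 684.] wrist [618. -70. 235.]
up0 [-0.49  0.44  1.85 -0.    0.85  0.12] err 0.0 elbow [ 215. -101.  823.] wrist [ 492. -249.  446.]
B30 [-0.77  0.69  1.89  0.75  0.81 -0.76] err 0.0 elbow [ 266. -242.  746.] wrist [ 403. -376.  294.]
B45 [-0.88  0.79  1.85  0.93  1.01 -1.  ] err 0.0 elbow [ 263. -302.  708.] wrist [ 367. -428.  245.]
B50 [-0.91  0.83  1.84  0.97  1.08 -1.06] err 0.0 elbow [ 263. -322.  692.] wrist [ 356. -443.  225.]
s0 [ 0.2   0.14  2.01 -0.    0.99  0.78] err 0.0 elbow [ 74.  27. 870.] wrist [430. 100. 540.]
pre30 [ 0.15  0.23  2.22  0.9   0.49 -0.03] err 0.0 elbow [124.  31. 861.] wrist [371.  69. 438.]
S30 [ 0.28  0.58  2.15  1.57  0.33 -0.64] err 0.0 elbow [293.  97. 783.] wrist [412. 132. 308.]
pre40 [ 0.01  0.29  2.33  1.44  0.57 -0.7 ] err 0.0 elbow [162.  13. 852.] wrist [335.  14. 392.]
S40 [ 0.21  0.64  2.21  2.03  0.53 -1.16] err 0.0 elbow [326.  82. 764.] wrist [388.  95. 277.]
pre45 [-0.07  0.35  2.38  1.63  0.66 -0.97] err 0.0 elbow [196.  -2. 840.] wrist [319. -10. 365.]
S45 [ 0.17  0.68  2.24  2.13  0.65 -1.31] err 0.0 elbow [348.  73. 749.] wrist [377.  78. 259.]
pre50 [-0.15  0.44  2.41  1.75  0.78 -1.19] err 0.0 elbow [239. -23. 822.] wrist [304. -33. 335.]
S50 [ 0.14  0.74  2.26  2.19  0.78 -1.41] err 0.0 elbow [372.  64. 730.] wrist [367.  63. 239.]
pre55 [-0.22  0.54  2.43  1.81  0.91 -1.37] err 0.0 elbow [286. -52. 795.] wrist [290. -53. 304.]
S55 [ 0.1   0.79  2.27  2.21  0.91 -1.5 ] err 0.0 elbow [398.  53. 707.] wrist [358.  49. 218.]
```

```bash
python3 -c "
from h import *
Rg=Rt(55,-45);a=Rg.as_matrix()[:,0]
plan(np.array([492.3,-249,15.5])-30*a,Rg)
plan(np.array([492.3,-249,15.5]),Rg)"
```

```text
t 1.7 q [-0.012, 0.746, 1.612, -0.641, 1.348, 0.929] tcp [ 544.4 -175.   108.3] open 87.7 F [-0.6 -0.7  0.5]
x [-0.404 -0.579 -0.708] z [ 0.82  -0.572 -0.001] tilt 44.9 az z -34.92
dpos [0.0996, 0.0014, -0.0002] drot [0.0014, 0.0006, -0.0018]
t 1.7 q [-0.012, 0.746, 1.612, -0.641, 1.348, 0.929] tcp [ 544.4 -175.   108.3] open 87.7 F [-0.6 -0.7  0.5]
x [-0.404 -0.579 -0.708] z [ 0.82  -0.572 -0.001] tilt 44.9 az z -34.92
dpos [0.1296, 0.0014, -0.0003] drot [0.0014, 0.0006, -0.0018]
```

Emit:
{"fn": "send_rows", "kwargs": {"delta_pos": [[0.03, 0.001, 0], [0.06, 0.001, 0], [0.08, 0.001, 0], [0.095, 0.001, 0], [0.095, 0.001, 0], [0.095, 0.001, 0]], "delta_rot": [[0, 0, 0], [0, 0, 0], [0, 0, 0], [0, 0, 0], [0, 0, 0], [0, 0, 0]], "hand": [1, 1, 1, 1, 1, 1]}}

```text
time_s: 2.3
tcp_pos: [507.0, -230.1, 42.2]
tool_rot: [0.543, -0.06, 0.704, -0.455]
contact_force: [0.4, 0.3, -0.1]
opening: 87.7
```

Run:
```python
from h import *
plan(np.array([492.3,-249,15.5]),Rt(55,-45))
t=bot.grab_frame('top');s=bot.grab_frame('side')
a=cv2.resize(t[160:300,300:460],(640,560),interpolation=cv2.INTER_CUBIC)
b=cv2.resize(s[200:380,230:430],(640,576),interpolation=cv2.INTER_CUBIC)
cv2.imwrite('pics/d1.png',a);cv2.imwrite('pics/d2.png',b)
```

```text
t 2.3 q [-0.099, 0.815, 1.694, -0.724, 1.194, 0.986] tcp [ 507.  -230.1   42.2] open 87.7 F [ 0.4  0.3 -0.1]
x [-0.403 -0.579 -0.709] z [ 0.819 -0.574  0.003] tilt 44.86 az z -35.03
dpos [0.0358, 0.0019, -0.0013] drot [-0.0024, 0.0015, -0.0024]
```

View pics/d1.png

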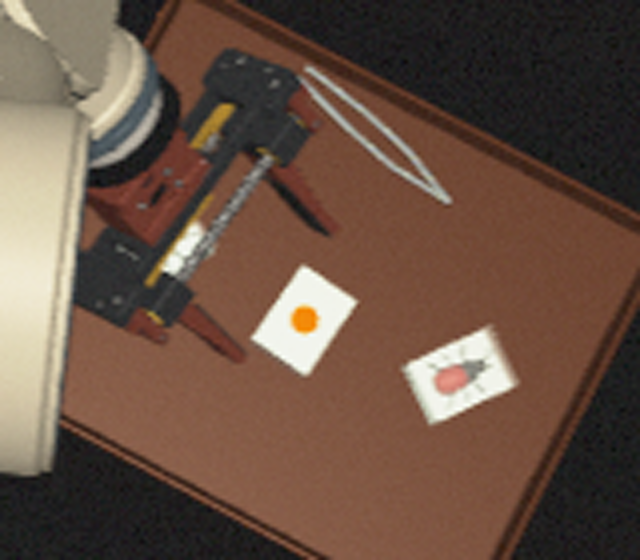

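View pics/d2.png

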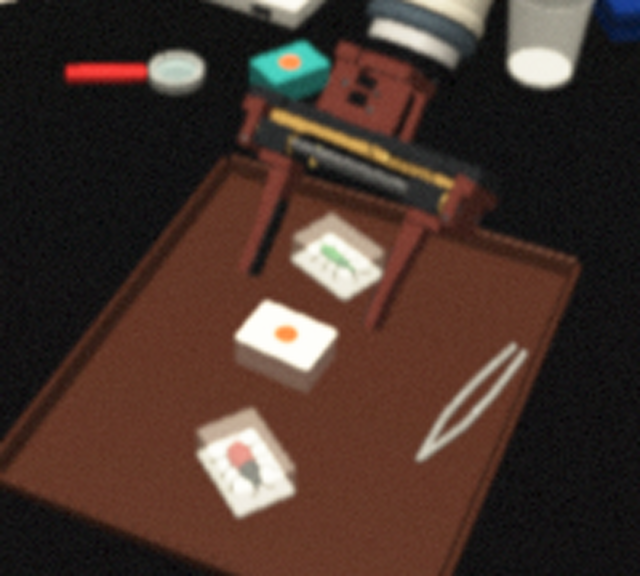

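Run:
```python
from h import *
tc=bot.observe()['tcp_pos'];print(tc)
for n in('top','side'): print(n,w2pix(n,tc))
f=lambda p,o,k:(np.array(p,float)+.5)/k-.5+np.array(o)
for a,b in [((335,232),(243,358))]:
  for p in(a,b): print(pix2w('top',*f(p,(300,160),4),42))
for p in((252,272),(376,326)): print(pix2w('side',*f(p,(230,200),3.2),42))
Rm=Rt(55,-45).as_matrix()
for sg in(1,-1): print('expect tip',tc+Rm[:,2]*48*sg)
```

```text
[ 507.45737971 -229.48282659   41.86048936]
top [369.02190499 232.02951329]
side [325.06268099 292.46893334]
[ 543.83306335 -264.56818329   42.        ]
[ 464.98825197 -208.58319273   42.        ]
[ 472.29791808 -203.73826802   42.        ]
[ 552.56720906 -258.71749427   42.        ]
expect tip [ 546.77667783 -257.01449553   41.86048936]
expect tip [ 468.13808158 -201.95115764   41.86048936]
```

The fingers straddle the block, with gaps at both ends. Descending and closing.

Emit:
{"fn": "send_rows", "kwargs": {"delta_pos": [[0.015, 0.001, 0], [0.028, 0.002, 0], [0.036, 0.002, 0], [0.036, 0.002, 0], [0.036, 0.002, 0], [0.036, 0.002, 0]], "delta_rot": [[0, 0, 0], [0, 0, 0], [0, 0, 0], [0, 0, 0], [0, 0, 0], [0, 0, 0]], "hand": [1, 1, 1, 1, 0.75, 0.7], "squeeze": 15}}

```text
time_s: 3.0
tcp_pos: [492.6, -249.2, 13.6]
tool_rot: [0.542, -0.062, 0.704, -0.454]
contact_force: [0.3, 0.7, -0.3]
opening: 75.1
```

Emit:
{"fn": "send_rows", "kwargs": {"delta_pos": [[0, 0, 0], [0, 0, 0], [0, 0, 0], [0, 0, 0], [0, 0, 0], [0, 0, 0]], "delta_rot": [[0, 0, 0], [0, 0, 0], [0, 0, 0], [0, 0, 0], [0, 0, 0], [0, 0, 0]], "hand": [0.65, 0.6, 0.5, 0.5, 0.5, 0.5]}}

```text
time_s: 3.6
tcp_pos: [492.5, -249.1, 13.8]
tool_rot: [0.542, -0.062, 0.704, -0.454]
contact_force: [0.0, 2.3, 3.1]
opening: 56.1
```

Run:
```python
from h import *
plan(np.array([492.3,-249,15.5]),Rt(55,-45))
t=bot.grab_frame('top');s=bot.grab_frame('side')
a=cv2.resize(t[160:300,300:460],(640,560),interpolation=cv2.INTER_CUBIC)
b=cv2.resize(s[200:380,230:430],(640,576),interpolation=cv2.INTER_CUBIC)
cv2.imwrite('pics/e2.png',b);cv2.imwrite('pics/e1.png',a)
```

```text
t 3.6 q [-0.131, 0.854, 1.716, -0.763, 1.139, 1.014] tcp [ 492.5 -249.1   13.8] open 56.1 F [0.  2.3 3.1]
x [-0.405 -0.579 -0.707] z [ 0.82  -0.573  0.   ] tilt 44.97 az z -34.95
dpos [-0.0012, -0.0013, -0.0002] drot [0.0005, 0.0008, -0.0005]
```

View pics/e2.png

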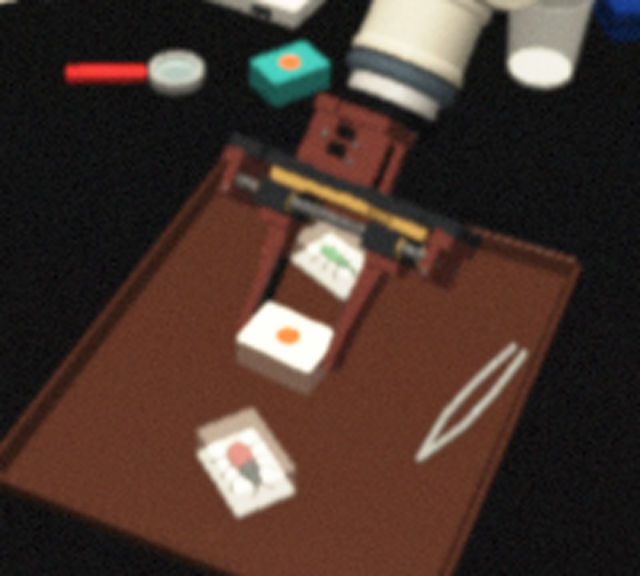

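View pics/e1.png

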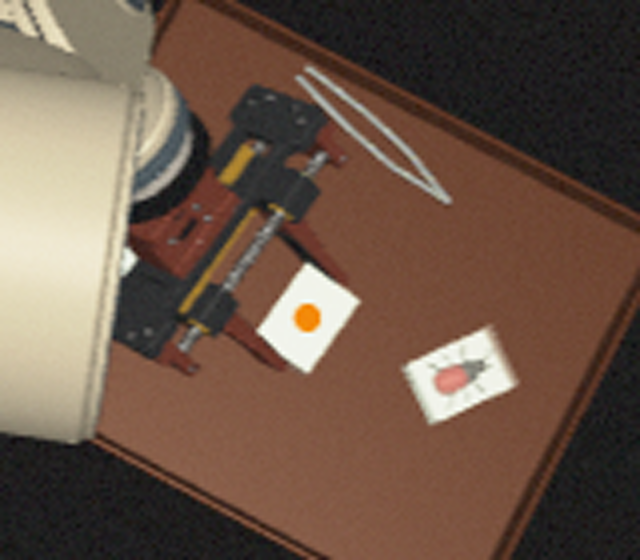

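Opening is 56.1 mm, so the block is gripped by its ends. Next I lift it and roll it 90°.

Emit:
{"fn": "send_rows", "kwargs": {"delta_pos": [[-0.01, -0.01, 0], [-0.03, -0.03, 0], [-0.055, -0.055, 0], [-0.078, -0.078, 0], [-0.078, -0.078, 0], [-0.078, -0.078, 0], [-0.078, -0.078, 0], [-0.078, -0.078, 0]], "delta_rot": [[0, 0, 0], [0, 0, 0], [0, 0, 0.1], [0, 0, 0.24], [0, 0, 0.38], [0, 0, 0.52], [0, 0, 0.66], [0, 0, 0.785]], "hand": [0.5, 0.5, 0.5, 0.5, 0.5, 0.5, 0.5, 0.5], "squeeze": 20}}

```text
time_s: 4.5
tcp_pos: [492.7, -249.9, 125.9]
tool_rot: [0.676, 0.214, 0.673, -0.211]
contact_force: [-0.6, 1.1, -1.3]
opening: 55.9
```

Emit:
{"fn": "send_rows", "kwargs": {"delta_pos": [[0, 0, 0], [0, 0, 0], [0, 0, 0], [0, 0, 0], [0, 0, 0], [0, 0, 0], [0, 0, 0], [0, 0, 0]], "delta_rot": [[0, 0, 0.14], [0, 0, 0.28], [0, 0, 0.42], [0, 0, 0.56], [0, 0, 0.7], [0, 0, 0.785], [0, 0, 0.785], [0, 0, 0.785]], "hand": [0.5, 0.5, 0.5, 0.5, 0.5, 0.5, 0.5, 0.5]}}

```text
time_s: 5.3
tcp_pos: [492.0, -249.6, 123.9]
tool_rot: [0.704, 0.454, 0.542, 0.061]
contact_force: [0.8, 0.4, -0.6]
opening: 56.0
```

Run:
```python
from h import *
plan(np.array([492.5,-249.1,30]),Rt(55,45))
s=bot.grab_frame('side')
b=cv2.resize(s[170:380,200:420],(660,630),interpolation=cv2.INTER_CUBIC)[:600]
cv2.imwrite('pics/f2.png',b)
```

```text
t 5.3 q [-0.884, 0.615, 1.859, 0.857, 1.116, -0.846] tcp [ 492.  -249.6  123.9] open 56.0 F [ 0.8  0.4 -0.6]
x [ 0.404  0.578 -0.709] z [ 0.819 -0.573 -0.   ] tilt 44.86 az z -34.98
dpos [0.067, -0.0657, 0.0001] drot [0.0001, -0.0005, 0.0025]
```

View pics/f2.png

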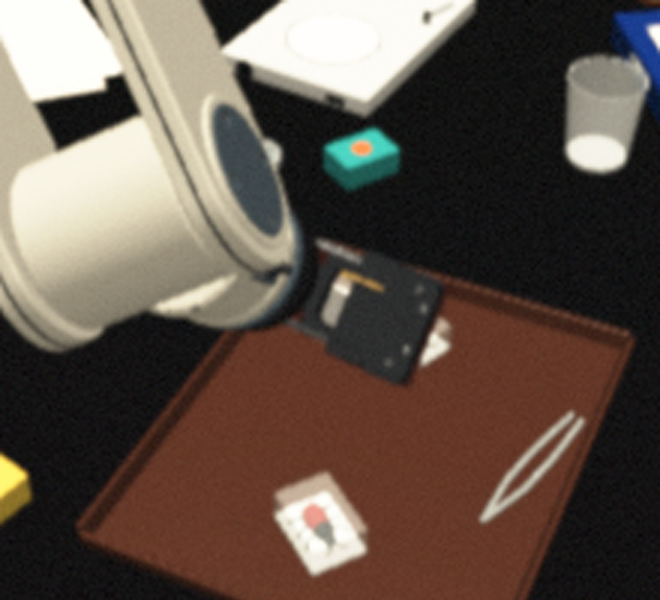

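Emit:
{"fn": "send_rows", "kwargs": {"delta_pos": [[0.025, -0.025, 0], [0.045, -0.044, 0], [0.06, -0.059, 0], [0.067, -0.066, 0], [0.067, -0.066, 0], [0.067, -0.066, 0]], "delta_rot": [[0, 0, 0.0025], [0, 0, 0.0025], [0, 0, 0.0025], [0, 0, 0.0025], [0, 0, 0.0025], [0, 0, 0.0025]], "hand": [0.5, 0.5, 0.5, 0.5, 0.5, 0.5]}}

```text
time_s: 5.95
tcp_pos: [493.4, -248.6, 30.9]
tool_rot: [0.705, 0.454, 0.541, 0.063]
contact_force: [0.7, 0.3, -0.5]
opening: 55.6
```

Run:
```python
from h import *
plan(np.array([492.5,-249.1,26]),Rt(55,45))
s=bot.grab_frame('top')
b=cv2.resize(s[160:310,300:460],(640,600),interpolation=cv2.INTER_CUBIC)
cv2.imwrite('pics/f3.png',b)
```

```text
t 5.95 q [-0.883, 0.784, 1.853, 0.93, 1.017, -0.993] tcp [ 493.4 -248.6   30.9] open 55.6 F [ 0.7  0.3 -0.5]
x [ 0.406  0.58  -0.706] z [ 0.82  -0.572  0.001] tilt 45.09 az z -34.89
dpos [0.0028, -0.0041, -0.0005] drot [0.0022, -0.0004, -0.0016]
```

View pics/f3.png

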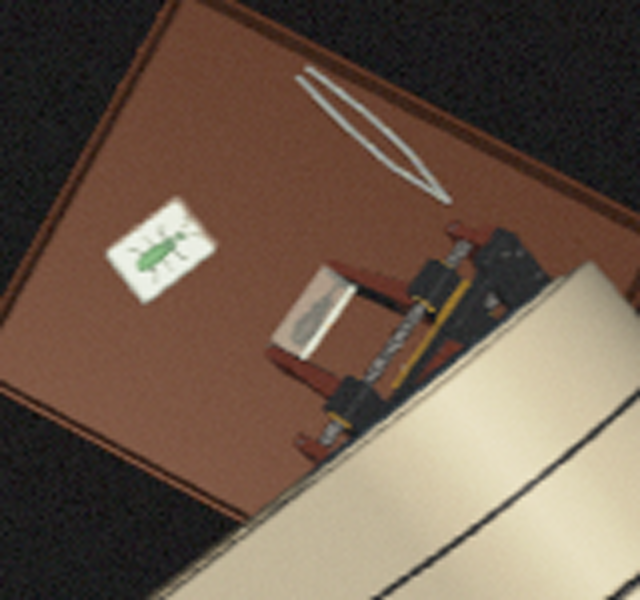

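The block is on its side, viewing face towards the green block and white base towards the gripper. Now lowering slowly.

Emit:
{"fn": "send_rows", "kwargs": {"delta_pos": [[0.0013, -0.0013, 0], [0.0025, -0.0025, 0], [0.0035, -0.0035, 0], [0.0035, -0.0035, 0], [0.0035, -0.0035, 0]], "delta_rot": [[0, 0, 0], [0, 0, 0], [0, 0, 0], [0, 0, 0], [0, 0, 0]], "hand": [0.5, 0.5, 0.5, 0.5, 0.5]}}

```text
time_s: 6.5
tcp_pos: [492.7, -248.7, 24.9]
tool_rot: [0.704, 0.455, 0.541, 0.063]
contact_force: [-0.2, -0.4, -0.7]
opening: 56.1
```

Emit:
{"fn": "send_rows", "kwargs": {"delta_pos": [[0.0007, -0.0007, 0], [0.0007, -0.0007, 0], [0.0007, -0.0007, 0]], "delta_rot": [[0, 0, 0], [0, 0, 0], [0, 0, 0]], "hand": [0.5, 0.5, 0.5]}}

```text
time_s: 6.8
tcp_pos: [492.8, -248.7, 24.3]
tool_rot: [0.704, 0.455, 0.541, 0.063]
contact_force: [-2.2, -0.7, 5.3]
opening: 56.0
```

Emit:
{"fn": "send_rows", "kwargs": {"delta_pos": [[0, 0, 0], [0, 0, 0], [0, 0, 0], [0, 0, 0], [0, 0, 0], [0, 0, 0]], "delta_rot": [[0, 0, 0], [0, 0, 0], [0, 0, 0], [0, 0, 0], [0, 0, 0], [0, 0, 0]], "hand": [0.7, 0.8, 0.9, 1, 1, 1]}}

```text
time_s: 7.4
tcp_pos: [492.8, -248.6, 23.9]
tool_rot: [0.704, 0.455, 0.541, 0.063]
contact_force: [0.7, 0.1, 0.6]
opening: 88.0
```

Emit:
{"fn": "send_rows", "kwargs": {"delta_pos": [[-0.015, 0, 0], [-0.04, 0, 0], [-0.08, 0, 0], [-0.12, 0, 0], [-0.16, 0, 0], [-0.16, 0, 0], [-0.16, 0, 0]], "delta_rot": [[0, 0, 0], [0, 0, 0], [0, 0, 0], [0, 0, 0], [0, 0, 0], [0, 0, 0], [0, 0, 0]], "hand": [1, 1, 1, 1, 1, 1, 1]}}

```text
time_s: 8.1
tcp_pos: [427.4, -342.5, 137.5]
tool_rot: [0.705, 0.455, 0.541, 0.062]
contact_force: [-0.4, 0.9, -0.0]
opening: 88.0
```

Run:
```python
from h import *
plan(np.array([492.5,-249.1,260]),Rt(55,0))
s=bot.grab_frame('top')
b=cv2.resize(s[195:285,325:445],None,fx=5,fy=5,interpolation=cv2.INTER_CUBIC)
cv2.imwrite('pics/g1.png',b)
s=bot.grab_frame('side');cv2.imwrite('pics/g2.png',s)
```

```text
t 8.1 q [-1.067, 0.632, 1.77, 0.734, 1.253, -0.881] tcp [ 427.4 -342.5  137.5] open 88.0 F [-0.4  0.9 -0. ]
x [ 0.407  0.579 -0.706] z [ 0.819 -0.574  0.001] tilt 45.06 az z -35.04
dpos [-0.0059, 0.1671, -0.0002] drot [-0.0001, 0.0016, -0.7865]
```

View pics/g1.png

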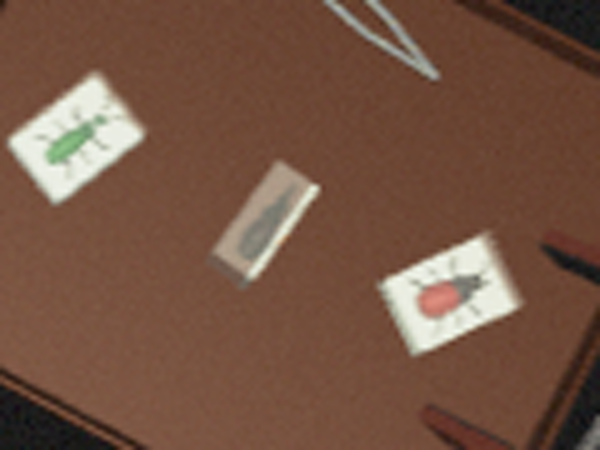

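View pics/g2.png

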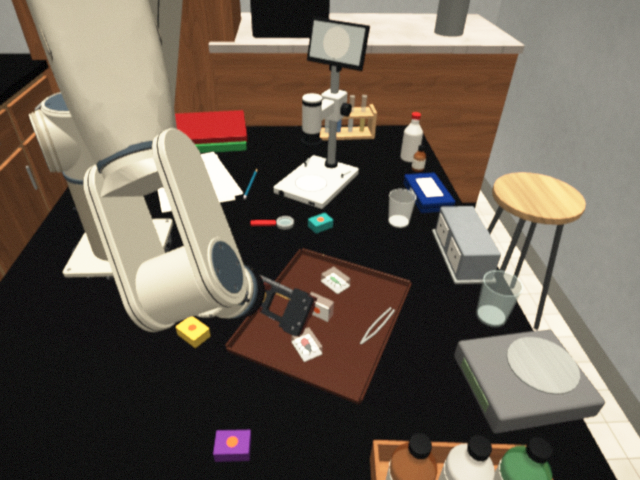

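Run:
```python
from h import *
f=lambda p:(np.array(p,float)+.5)/5-.5+np.array((325,195))
c=np.array([pix2w('top',*f(p),44)[:2] for p in [(279,160),(320,187),(248,284),(210,252)]])
print(c,c.mean(0),np.linalg.norm(c-np.roll(c,-1,0),axis=1))
for a,b in((0,3),(1,2)): e=c[a]-c[b];print(np.degrees(np.arctan2(e[1],e[0])))
```

```text
[[ 521.0565557  -257.03530441]
 [ 508.07748851 -277.07810519]
 [ 459.78312377 -242.02113027]
 [ 475.11196731 -223.4913732 ]] [ 491.00728382 -249.90647827] [23.87823378 59.6769399  24.04839582 56.88673416]
-36.133008621937584
-35.97597171086021
```

Emit:
{"fn": "send_rows", "kwargs": {"delta_pos": [[-0.03, 0.03, 0], [-0.04, 0.07, 0], [-0.03, 0.11, 0], [-0.015, 0.15, 0], [-0.006, 0.167, 0], [-0.006, 0.167, 0], [-0.006, 0.167, 0]], "delta_rot": [[0, 0, -0.14], [0, 0, -0.28], [0, 0, -0.42], [0, 0, -0.56], [0, 0, -0.7], [0, 0, -0.785], [0, 0, -0.785]], "hand": [1, 1, 1, 1, 1, 1, 1]}}

```text
time_s: 8.9
tcp_pos: [494.1, -244.9, 258.6]
tool_rot: [0.675, 0.211, 0.676, -0.209]
contact_force: [-0.4, -0.5, 0.3]
opening: 87.7
```

```bash
python3 -c "
from h import *
Rg=Rt(55,-45);a=Rg.as_matrix()[:,0]
plan(np.array([491.8,-250.5,24])-120*a,Rg)"
```

```text
t 8.9 q [-0.483, 0.274, 1.76, 0.002, 1.108, 0.119] tcp [ 494.1 -244.9  258.6] open 87.7 F [-0.4 -0.5  0.3]
x [-0.     0.002 -1.   ] z [ 0.824 -0.567 -0.001] tilt 0.13 az z -34.56
dpos [0.1499, 0.0787, 0.0022] drot [0.0079, 0.0017, -0.7871]
```

Emit:
{"fn": "send_rows", "kwargs": {"delta_pos": [[0, 0.03, 0], [0.02, 0.06, 0.001], [0.05, 0.079, 0.002], [0.09, 0.079, 0.002], [0.12, 0.079, 0.002], [0.15, 0.079, 0.002], [0.15, 0.079, 0.002], [0.15, 0.079, 0.002]], "delta_rot": [[0, 0, -0.14], [0, 0, -0.28], [0, 0, -0.42], [0, 0, -0.56], [0.004, 0.001, -0.7], [0.008, 0.002, -0.787], [0.008, 0.002, -0.787], [0.008, 0.002, -0.787]], "hand": [1, 1, 1, 1, 1, 1, 1, 1]}}

```text
time_s: 9.7
tcp_pos: [538.3, -184.9, 108.0]
tool_rot: [0.539, -0.059, 0.706, -0.455]
contact_force: [-0.5, 0.2, 0.5]
opening: 87.5
```

```bash
python3 -c "
from h import *
Rg=Rt(55,-45);a=Rg.as_matrix()[:,0]
plan(np.array([491.8,-250.5,24])-0*a,Rg)"
```

```text
t 9.7 q [-0.029, 0.743, 1.621, -0.644, 1.342, 0.925] tcp [ 538.3 -184.9  108. ] open 87.5 F [-0.5  0.2  0.5]
x [-0.412 -0.573 -0.708] z [ 0.815 -0.58  -0.005] tilt 44.94 az z -35.46
dpos [0.1163, 0.0024, 0.0005] drot [-0.0025, -0.0089, -0.0011]
```

Emit:
{"fn": "send_rows", "kwargs": {"delta_pos": [[0.03, 0.0024, 0.0005], [0.06, 0.0024, 0.0005], [0.085, 0.0024, 0.0005], [0.105, 0.0024, 0.0005], [0.114, 0.0024, 0.0005], [0.114, 0.0024, 0.0005], [0.114, 0.0024, 0.0005], [0.114, 0.0024, 0.0005]], "delta_rot": [[0, -0.006, 0], [0, -0.006, 0], [0, -0.006, 0], [0, -0.006, 0], [0, -0.006, 0], [0, -0.006, 0], [0, -0.006, 0], [0, -0.006, 0]], "hand": [1, 1, 1, 1, 1, 1, 1, 0.8], "squeeze": 15}}

```text
time_s: 10.5
tcp_pos: [496.1, -249.1, 28.6]
tool_rot: [0.544, -0.06, 0.702, -0.456]
contact_force: [-0.3, 1.0, -0.3]
opening: 82.8
```

Emit:
{"fn": "send_rows", "kwargs": {"delta_pos": [[0, 0, 0], [0, 0, 0], [0, 0, 0], [0, 0, 0], [0, 0, 0], [0, 0, 0]], "delta_rot": [[0, 0, 0], [0, 0, 0], [0, 0, 0], [0, 0, 0], [0, 0, 0], [0, 0, 0]], "hand": [0.72, 0.65, 0.6, 0.5, 0.5, 0.5]}}

```text
time_s: 11.1
tcp_pos: [494.8, -249.1, 27.3]
tool_rot: [0.543, -0.06, 0.703, -0.456]
contact_force: [-0.4, 1.2, 2.5]
opening: 56.0
```

Run:
```python
from h import *
plan(np.array([491.8,-250.5,140]),Rt(55,-45))
t=bot.grab_frame('top');s=bot.grab_frame('side')
a=cv2.resize(t[195:285,325:445],(640,480),interpolation=cv2.INTER_CUBIC)
b=cv2.resize(s[200:380,230:430],(640,576),interpolation=cv2.INTER_CUBIC)
cv2.imwrite('pics/i2.png',b);cv2.imwrite('pics/i1.png',a)
```

```text
t 11.1 q [-0.131, 0.832, 1.715, -0.756, 1.154, 1.003] tcp [ 494.8 -249.1   27.3] open 56.0 F [-0.4  1.2  2.5]
x [-0.404 -0.58  -0.708] z [ 0.818 -0.576  0.005] tilt 44.96 az z -35.16
dpos [-0.0778, -0.0817, -0.001] drot [-0.0058, 0.0017, -0.0008]
```

View pics/i2.png

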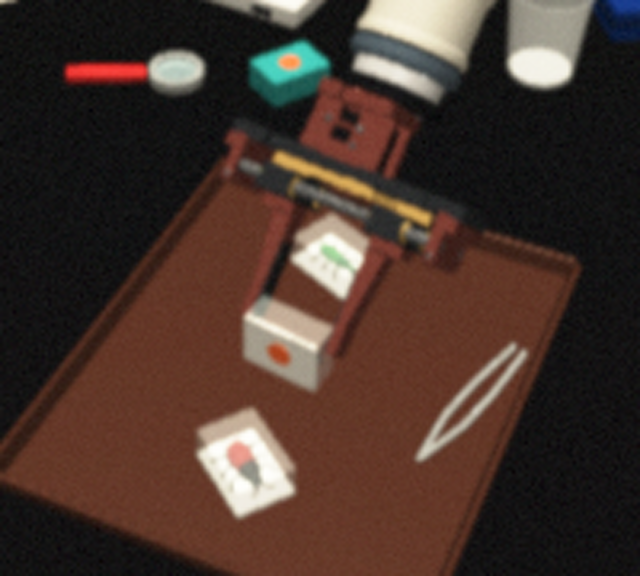

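View pics/i1.png

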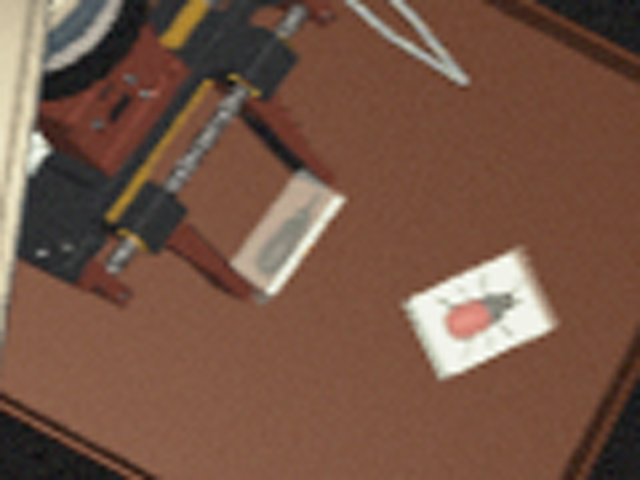

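Regripped at 56.0 mm with the dot face towards the red block. Now the second lift and 90° roll.

Emit:
{"fn": "send_rows", "kwargs": {"delta_pos": [[-0.01, -0.01, 0], [-0.03, -0.03, 0], [-0.055, -0.056, 0], [-0.08, -0.081, 0], [-0.09, -0.09, 0], [-0.09, -0.09, 0], [-0.09, -0.09, 0], [-0.09, -0.09, 0]], "delta_rot": [[0, 0, 0], [0, 0, 0], [0, 0, 0.1], [0, 0, 0.24], [0, 0, 0.38], [0, 0, 0.52], [0, 0, 0.66], [0, 0, 0.785]], "hand": [0.5, 0.5, 0.5, 0.5, 0.5, 0.5, 0.5, 0.5], "squeeze": 20}}

```text
time_s: 12.0
tcp_pos: [494.6, -249.5, 156.7]
tool_rot: [0.678, 0.214, 0.67, -0.213]
contact_force: [-1.0, 0.4, -1.7]
opening: 55.9
```

Run:
```python
from ik import *
plan(np.array([439,172,180]),Rt(56.6,45))
plan(np.array([420,30,220]),Rt(56.6,0))
# path check: transit with phi 0 then tilt
q=bot.observe()['joint_pos']
for i,(p,az,ph) in enumerate([([460,-150,190],55,0),([430,-50,220],56,0),([420,30,220],56.6,0),([425,80,200],56.6,15),([430,120,190],56.6,30),([435,150,180],56.6,40),([439,172,170],56.6,45)]):
    q=show(i,p,az,ph,q)
print(R.from_quat(bot.observe()['tool_rot'],scalar_first=True).as_matrix())
```

```text
t 12.0 q [-0.491, 0.403, 1.844, 0.006, 0.884, 0.118] tcp [ 494.6 -249.5  156.7] open 55.9 F [-1.   0.4 -1.7]
x [ 0.011 -0.001 -1.   ] z [ 0.818 -0.576  0.01 ] tilt 0.66 az z -35.15
dpos [-0.0243, 0.3128, -0.2879] drot [-0.0249, 0.0214, 0.7797]
t 12.0 q [-0.491, 0.403, 1.844, 0.006, 0.884, 0.118] tcp [ 494.6 -249.5  156.7] open 55.9 F [-1.   0.4 -1.7]
x [ 0.011 -0.001 -1.   ] z [ 0.818 -0.576  0.01 ] tilt 0.66 az z -35.15
dpos [-0.0644, 0.186, -0.2213] drot [-0.0304, 0.01, -0.0056]
0 [-0.34  0.26  1.96  0.    0.92  0.27] err 0.0 elbow [142. -37. 856.] wrist [ 460. -150.  500.]
1 [-0.14  0.14  2.04  0.    0.96  0.45] err 0.0 elbow [ 80.   1. 870.] wrist [430. -50. 530.]
2 [0.04 0.12 2.06 0.   0.96 0.63] err 0.0 elbow [ 68.  15. 871.] wrist [420.  30. 530.]
3 [0.   0.11 2.17 0.32 0.75 0.36] err 0.0 elbow [ 62.  12. 872.] wrist [381.  13. 499.]
4 [-0.06  0.14  2.27  0.83  0.63 -0.14] err 0.0 elbow [ 78.   7. 870.] wrist [345.  -9. 458.]
5 [-0.09  0.21  2.34  1.27  0.63 -0.59] err 0.0 elbow [120.   2. 863.] wrist [325. -16. 417.]
6 [-0.07  0.28  2.37  1.52  0.67 -0.84] err 0.0 elbow [158.   1. 853.] wrist [318. -11. 389.]
[[ 1.14298395e-02  5.75599769e-01  8.17651677e-01]
 [-9.55317825e-04  8.17711004e-01 -5.75628179e-01]
 [-9.99934221e-01  5.79822046e-03  9.89618623e-03]]
```

Emit:
{"fn": "send_rows", "kwargs": {"delta_pos": [[-0.02, 0.02, -0.025], [-0.04, 0.045, -0.06], [-0.064, 0.08, -0.095], [-0.064, 0.11, -0.13], [-0.064, 0.14, -0.165], [-0.064, 0.17, -0.2], [-0.064, 0.186, -0.221], [-0.064, 0.186, -0.221]], "delta_rot": [[-0.005, 0, 0], [-0.01, 0, 0], [-0.015, 0.005, 0], [-0.02, 0.005, 0], [-0.025, 0.01, 0], [-0.03, 0.01, -0.005], [-0.03, 0.01, -0.005], [-0.03, 0.01, -0.005]], "hand": [0.5, 0.5, 0.5, 0.5, 0.5, 0.5, 0.5, 0.5]}}

```text
time_s: 12.8
tcp_pos: [418.9, 32.8, 218.0]
tool_rot: [0.676, 0.201, 0.68, -0.203]
contact_force: [-0.3, -0.5, -0.7]
opening: 55.8
```

Run:
```python
from h import *
plan(np.array([435,165,180]),Rt(56.6,45))
```

```text
t 12.8 q [0.05, 0.126, 2.06, -0.001, 0.961, 0.63] tcp [418.9  32.8 218. ] open 55.8 F [-0.3 -0.5 -0.7]
x [-0.006 -0.001 -1.   ] z [ 0.837 -0.548 -0.005] tilt 0.36 az z -33.21
dpos [0.0378, 0.1196, -0.0587] drot [0.0014, -0.0058, 0.7896]
```

Emit:
{"fn": "send_rows", "kwargs": {"delta_pos": [[0, 0, 0], [0, 0.015, -0.005], [0, 0.03, -0.015], [0.01, 0.05, -0.025], [0.02, 0.075, -0.04], [0.03, 0.1, -0.05], [0.037, 0.115, -0.058], [0.037, 0.115, -0.058]], "delta_rot": [[0, 0, 0.12], [0, 0, 0.25], [0, 0, 0.38], [0, 0, 0.51], [0, -0.006, 0.64], [0, -0.006, 0.77], [0, -0.006, 0.79], [0, -0.006, 0.79]], "hand": [0.5, 0.5, 0.5, 0.5, 0.5, 0.5, 0.5, 0.5]}}

```text
time_s: 13.6
tcp_pos: [434.6, 158.2, 179.3]
tool_rot: [0.704, 0.448, 0.547, 0.07]
contact_force: [-0.3, -0.6, -1.3]
opening: 55.8
```

Run:
```python
from h import *
yv=np.array([np.cos(np.radians(56.6)),np.sin(np.radians(56.6)),0])
g=np.array([497.5,261,0])-3.3*yv+[0,0,52];Rg=Rt(56.6,45);a=Rg.as_matrix()[:,0]
print(g);plan(g-80*a,Rg)
for n in('top','side'):
    im=bot.grab_frame(n);cv2.imwrite(f'pics/j_{n}.png',im)
```

```text
[495.68341356 258.24500205  52.        ]
t 13.6 q [-0.115, 0.253, 2.371, 1.461, 0.687, -0.803] tcp [434.6 158.2 179.3] open 55.8 F [-0.3 -0.6 -1.3]
x [ 0.393  0.589 -0.706] z [ 0.833 -0.554  0.001] tilt 45.07 az z -33.64
dpos [0.0928, -0.0073, -0.0044] drot [-0.0024, 0.0036, -0.0012]
```

View pics/j_top.png

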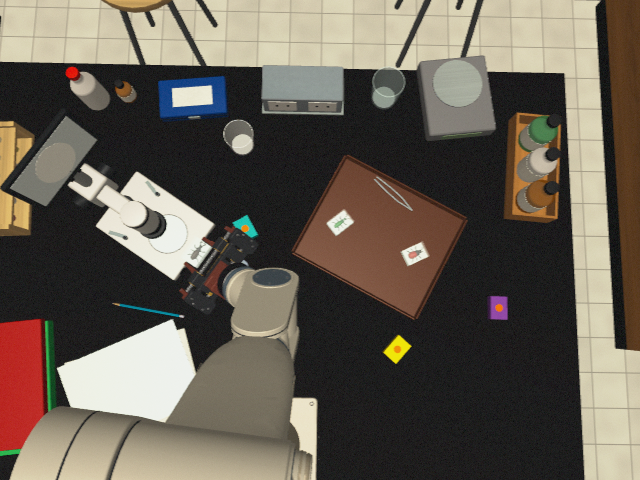

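View pics/j_side.png

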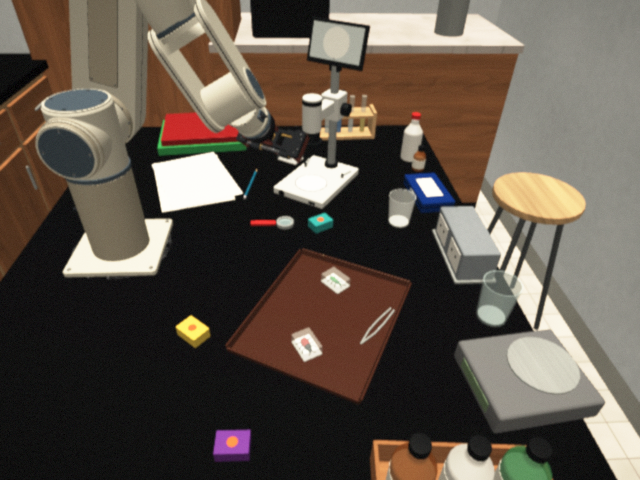

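The block now shows its beetle face-up, at about (198,250) in the top view, and the others are unmoved. Moving in along the tool axis.

Emit:
{"fn": "send_rows", "kwargs": {"delta_pos": [[0.03, -0.003, -0.002], [0.06, -0.006, -0.004], [0.085, -0.007, -0.0044], [0.093, -0.007, -0.0044], [0.093, -0.007, -0.0044], [0.093, -0.007, -0.0044]], "delta_rot": [[0, 0.002, -0.001], [0, 0.003, -0.001], [0, 0.003, -0.001], [0, 0.003, -0.001], [0, 0.003, -0.001], [0, 0.003, -0.001]], "hand": [0.5, 0.5, 0.5, 0.5, 0.5, 0.5]}}

```text
time_s: 14.3
tcp_pos: [465.2, 211.2, 110.3]
tool_rot: [0.703, 0.447, 0.548, 0.071]
contact_force: [-0.5, 0.2, -0.4]
opening: 55.9
```

Run:
```python
from h import *
yv=np.array([np.cos(np.radians(56.6)),np.sin(np.radians(56.6)),0])
g=np.array([497.5,261,0])-3.3*yv+[0,0,52];Rg=Rt(56.6,45);a=Rg.as_matrix()[:,0]
plan(g-20*a,Rg);plan(g,Rg)
t=bot.grab_frame('top');s=bot.grab_frame('side')
cv2.imwrite('pics/k1.png',cv2.resize(t[155:295,85:265],None,fx=4,fy=4,interpolation=cv2.INTER_CUBIC))
cv2.imwrite('pics/k2.png',cv2.resize(s[80:220,230:390],None,fx=4,fy=4,interpolation=cv2.INTER_CUBIC))
```

```text
t 14.3 q [0.048, 0.477, 2.328, 1.844, 0.634, -1.103] tcp [465.2 211.2 110.3] open 55.9 F [-0.5  0.2 -0.4]
x [ 0.389  0.59  -0.707] z [ 0.834 -0.551 -0.001] tilt 44.98 az z -33.44
dpos [0.0608, -0.0016, -0.0005] drot [-0.0009, 0.0, 0.0003]
t 14.3 q [0.048, 0.477, 2.328, 1.844, 0.634, -1.103] tcp [465.2 211.2 110.3] open 55.9 F [-0.5  0.2 -0.4]
x [ 0.389  0.59  -0.707] z [ 0.834 -0.551 -0.001] tilt 44.98 az z -33.44
dpos [0.0808, -0.0016, -0.0005] drot [-0.0009, 0.0, 0.0003]
```

View pics/k1.png

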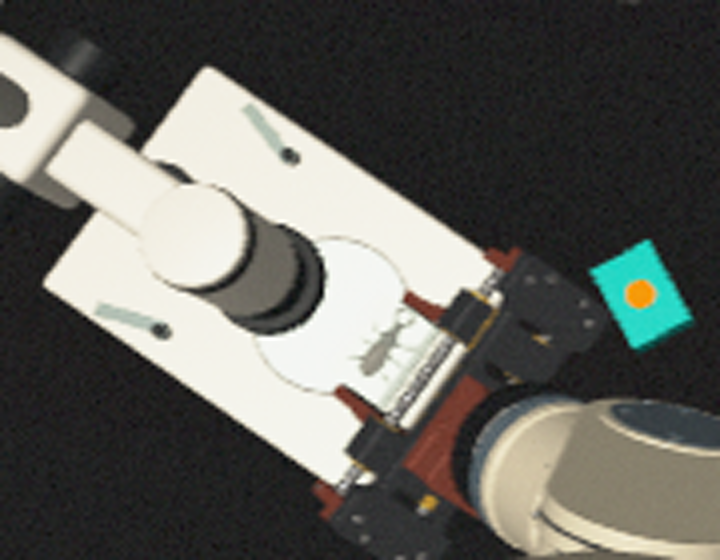

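View pics/k2.png

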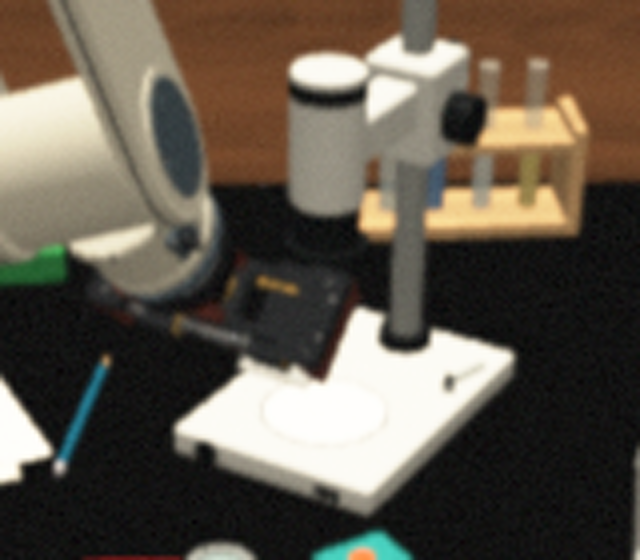

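Emit:
{"fn": "send_rows", "kwargs": {"delta_pos": [[0.02, -0.001, 0], [0.04, -0.0016, 0], [0.055, -0.0016, 0], [0.06, -0.0016, 0], [0.06, -0.0016, 0], [0.06, -0.0016, 0]], "delta_rot": [[0, 0, 0], [0, 0, 0], [0, 0, 0], [0, 0, 0], [0, 0, 0], [0, 0, 0]], "hand": [0.5, 0.5, 0.5, 0.5, 0.5, 0.5]}}

```text
time_s: 15.0
tcp_pos: [487.6, 245.6, 66.4]
tool_rot: [0.703, 0.447, 0.548, 0.071]
contact_force: [-0.3, -0.1, -0.7]
opening: 55.4
```

Run:
```python
from h import *
yv=np.array([np.cos(np.radians(56.6)),np.sin(np.radians(56.6)),0])
g=np.array([497.5,261,0])-3.3*yv+[0,0,52];Rg=Rt(56.6,45);a=Rg.as_matrix()[:,0]
plan(g,Rg)
t=bot.grab_frame('top');s=bot.grab_frame('side')
cv2.imwrite('pics/l1.png',cv2.resize(t[155:295,85:265],None,fx=4,fy=4,interpolation=cv2.INTER_CUBIC))
cv2.imwrite('pics/l2.png',cv2.resize(s[80:220,230:390],None,fx=4,fy=4,interpolation=cv2.INTER_CUBIC))
```

```text
t 15.0 q [0.138, 0.61, 2.272, 2.039, 0.637, -1.238] tcp [487.6 245.6  66.4] open 55.4 F [-0.3 -0.1 -0.7]
x [ 0.389  0.59  -0.708] z [ 0.834 -0.551 -0.001] tilt 44.96 az z -33.46
dpos [0.0208, 0.0004, -0.0002] drot [-0.0016, 0.0, 0.0006]
```

View pics/l1.png

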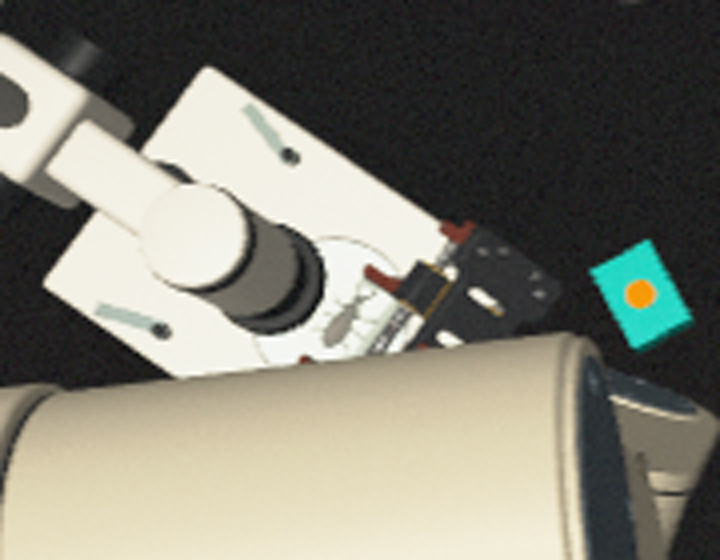

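View pics/l2.png

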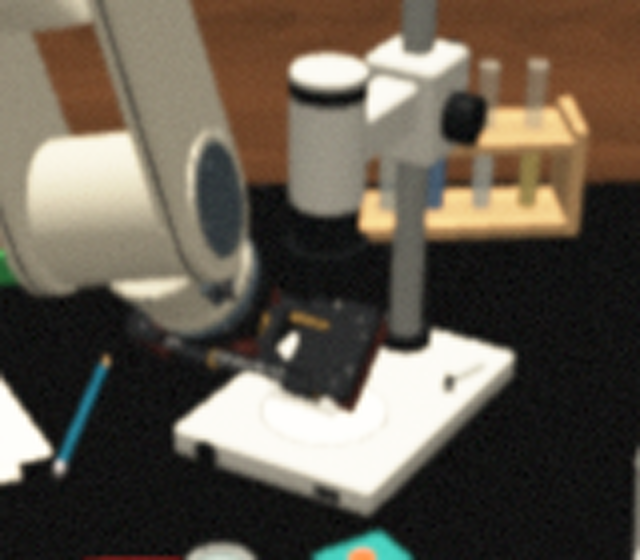

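Emit:
{"fn": "send_rows", "kwargs": {"delta_pos": [[0.008, 0.0004, 0], [0.016, 0.0004, 0], [0.021, 0.0004, 0], [0.021, 0.0004, 0], [0.021, 0.0004, 0]], "delta_rot": [[0, 0, 0], [0, 0, 0], [0, 0, 0], [0, 0, 0], [0, 0, 0]], "hand": [0.5, 0.5, 0.5, 0.5, 0.5]}}

```text
time_s: 15.6
tcp_pos: [495.8, 258.9, 50.9]
tool_rot: [0.703, 0.447, 0.549, 0.071]
contact_force: [-0.6, 0.3, -0.9]
opening: 55.9
```

Emit:
{"fn": "send_rows", "kwargs": {"delta_pos": [[0.002, -0.002, 0], [0.0035, -0.0035, 0], [0.0045, -0.0045, 0], [0.0045, -0.0045, 0], [0.0045, -0.0045, 0]], "delta_rot": [[0, 0, 0], [0, 0, 0], [0, 0, 0], [0, 0, 0], [0, 0, 0]], "hand": [0.5, 0.5, 0.5, 0.5, 0.5]}}

```text
time_s: 16.1
tcp_pos: [496.1, 258.6, 44.8]
tool_rot: [0.703, 0.447, 0.548, 0.071]
contact_force: [-0.3, -0.3, -0.8]
opening: 55.7
```

Run:
```python
from h import *
yv=np.array([np.cos(np.radians(56.6)),np.sin(np.radians(56.6)),0])
g=np.array([497.5,261,0])-3.3*yv+[0,0,43]
plan(g,Rt(56.6,45))
t=bot.grab_frame('top');s=bot.grab_frame('side')
cv2.imwrite('pics/m1.png',cv2.resize(t[175:275,105:225],None,fx=6,fy=6,interpolation=cv2.INTER_CUBIC))
cv2.imwrite('pics/m2.png',cv2.resize(s[110:210,250:370],None,fx=6,fy=6,interpolation=cv2.INTER_CUBIC))
```

```text
t 16.1 q [0.168, 0.67, 2.245, 2.112, 0.647, -1.292] tcp [496.1 258.6  44.8] open 55.7 F [-0.3 -0.3 -0.8]
x [ 0.389  0.59  -0.708] z [ 0.834 -0.551 -0.001] tilt 44.94 az z -33.46
dpos [0.001, -0.0016, -0.0001] drot [-0.0018, -0.0003, 0.001]
```

View pics/m1.png

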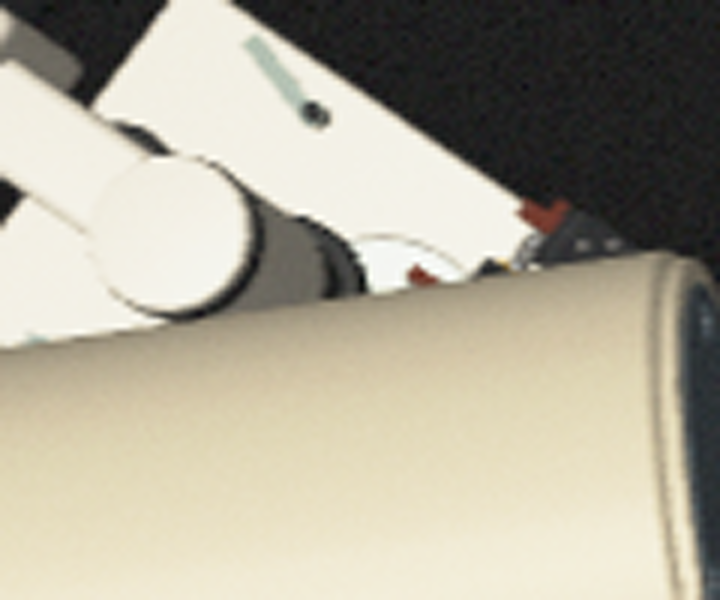

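View pics/m2.png

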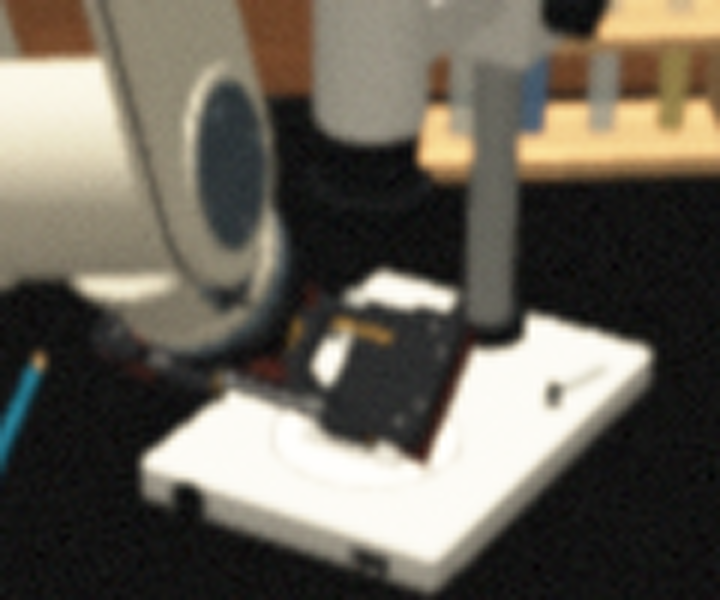

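Emit:
{"fn": "send_rows", "kwargs": {"delta_pos": [[0.0006, -0.0006, 0], [0.001, -0.001, 0], [0.001, -0.001, 0]], "delta_rot": [[0, 0, 0.001], [0, 0, 0.001], [0, 0, 0.001]], "hand": [0.5, 0.5, 0.5]}}

```text
time_s: 16.5
tcp_pos: [496.2, 258.7, 43.9]
tool_rot: [0.703, 0.448, 0.548, 0.071]
contact_force: [-1.3, -2.0, 5.0]
opening: 55.9
```

Emit:
{"fn": "send_rows", "kwargs": {"delta_pos": [[0.0005, -0.0005, 0], [0.0005, -0.0005, 0], [0.0005, -0.0005, 0]], "delta_rot": [[0, 0, 0], [0, 0, 0], [0, 0, 0]], "hand": [0.5, 0.5, 0.5]}}

```text
time_s: 16.8
tcp_pos: [496.2, 258.8, 43.7]
tool_rot: [0.703, 0.448, 0.548, 0.072]
contact_force: [-2.8, -3.9, 9.8]
opening: 55.7
```

Seated on the stage (Fz about 10 N, TCP 43.7 mm against 43 predicted). Releasing and backing out along the tool axis.

Emit:
{"fn": "send_rows", "kwargs": {"delta_pos": [[0, 0, 0], [0, 0, 0], [0, 0, 0], [0, 0, 0], [0, 0, 0], [0, 0, 0]], "delta_rot": [[0, 0, 0], [0, 0, 0], [0, 0, 0], [0, 0, 0], [0, 0, 0], [0, 0, 0]], "hand": [0.68, 0.74, 0.8, 0.9, 1, 1]}}

```text
time_s: 17.4
tcp_pos: [496.0, 258.7, 42.7]
tool_rot: [0.703, 0.447, 0.548, 0.071]
contact_force: [0.1, -0.1, 0.7]
opening: 87.4
```

Emit:
{"fn": "send_rows", "kwargs": {"delta_pos": [[-0.015, 0, 0], [-0.035, 0, 0], [-0.06, 0, 0], [-0.09, 0, 0], [-0.12, 0, 0], [-0.16, 0, 0], [-0.19, 0, 0], [-0.19, 0, 0]], "delta_rot": [[0, 0, 0], [0, 0, 0], [0, 0, 0], [0, 0, 0], [0, 0, 0], [0, 0, 0], [0, 0, 0], [0, 0, 0]], "hand": [1, 1, 1, 1, 1, 1, 1, 1]}}

```text
time_s: 18.2
tcp_pos: [422.2, 145.0, 179.1]
tool_rot: [0.704, 0.448, 0.546, 0.071]
contact_force: [-0.5, 0.1, -0.4]
opening: 87.6
```

Run:
```python
from h import *
plan(np.array([420,30,230]),Rt(56.6,0))
t=bot.grab_frame('top');s=bot.grab_frame('side')
cv2.imwrite('pics/n1.png',cv2.resize(t[180:280,110:230],None,fx=6,fy=6,interpolation=cv2.INTER_CUBIC))
cv2.imwrite('pics/n2.png',cv2.resize(s[140:220,260:370],None,fx=7,fy=7,interpolation=cv2.INTER_CUBIC))
```

```text
t 18.2 q [-0.163, 0.241, 2.393, 1.435, 0.709, -0.826] tcp [422.2 145.  179.1] open 87.6 F [-0.5  0.1 -0.4]
x [ 0.393  0.589 -0.706] z [ 0.833 -0.553  0.002] tilt 45.09 az z -33.58
dpos [-0.1046, -0.0326, 0.0619] drot [-0.002, 0.0034, -0.7869]
```

View pics/n1.png

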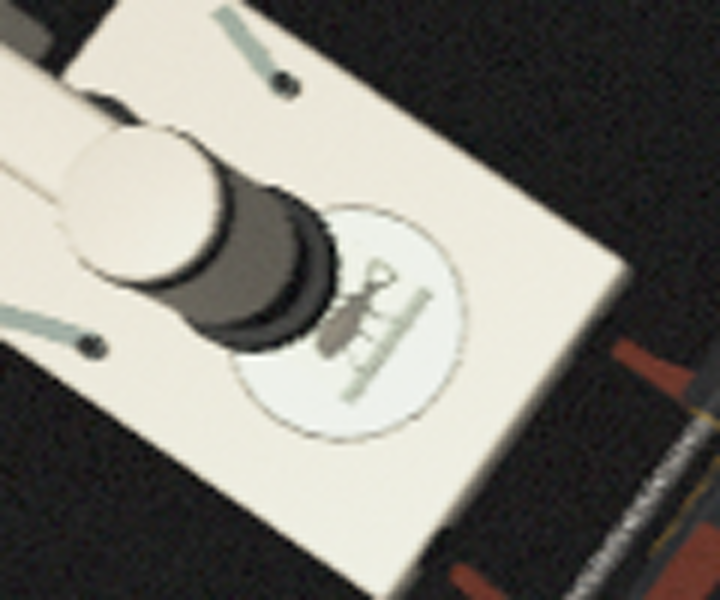

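View pics/n2.png

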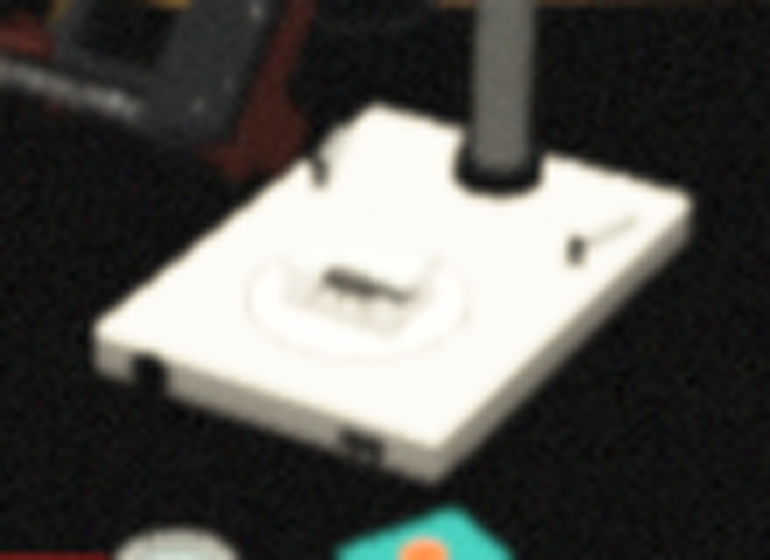

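```bash
cat > ov.py <<'E'
from h import *
import sys
cx,cy,yaw=map(float,sys.argv[1:4])
t=bot.grab_frame('top');s=bot.grab_frame('side')
cv2.imwrite('pics/last_t.png',t);cv2.imwrite('pics/last_s.png',s)
a=np.radians(yaw);X=np.array([np.cos(a),np.sin(a),0]);Y=np.array([-np.sin(a),np.cos(a),0])
for n,im,(x0,y0,x1,y1),k,c in(('top',t,(140,205,200,255),12,(495.9,262.6)),('side',s,(285,165,335,200),14,(499.4,259.4))):
    b=cv2.resize(im[y0:y1,x0:x1],None,fx=k,fy=k,interpolation=cv2.INTER_CUBIC).astype(float)
    b=np.clip((b-150)*2.4,0,255).astype(np.uint8)
    cv2.imwrite(f'pics/ov_{n}_raw.png',b)
    # camera-bias-corrected centre
    d=(np.array(c)-np.array([497.5,261]))
    C=np.array([cx+d[0],cy+d[1],0])
    for z,col in((28,(255,0,0)),(52,(0,0,255))):
        q=[w2pix(n,C+X*sx*28+Y*sy*20+[0,0,z]) for sx,sy in((1,1),(-1,1),(-1,-1),(1,-1))]
        q=((np.array(q)-[x0,y0]+.5)*k-.5).astype(int);cv2.polylines(b,[q],True,col,1)
    q=np.array([w2pix(n,np.array([*c,28])+47*np.cos(w)*X+47*np.sin(w)*Y) for w in np.linspace(0,6.28,60)])
    cv2.polylines(b,[((q-[x0,y0]+.5)*k-.5).astype(int)],True,(0,160,0),1)
    cv2.imwrite(f'pics/ov_{n}.png',b)
E
python3 ov.py 497.5 261 -33.5
```

```text
(no output)
```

View pics/ov_top.png

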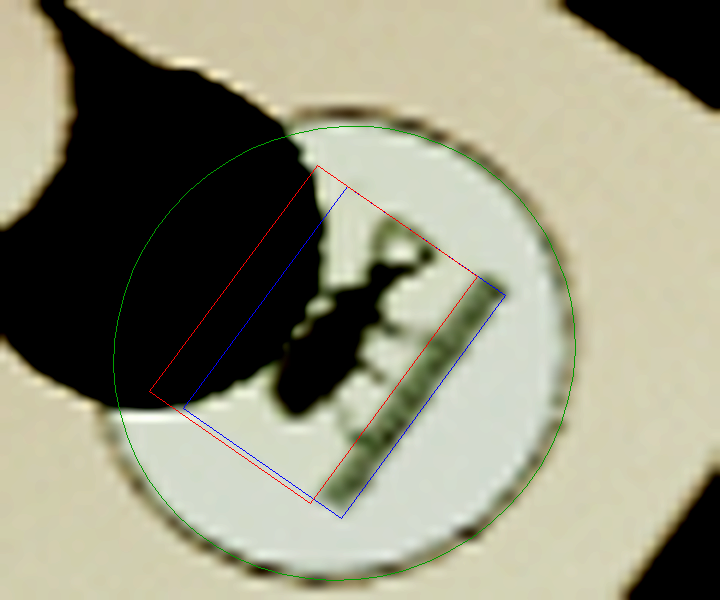

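View pics/ov_side.png

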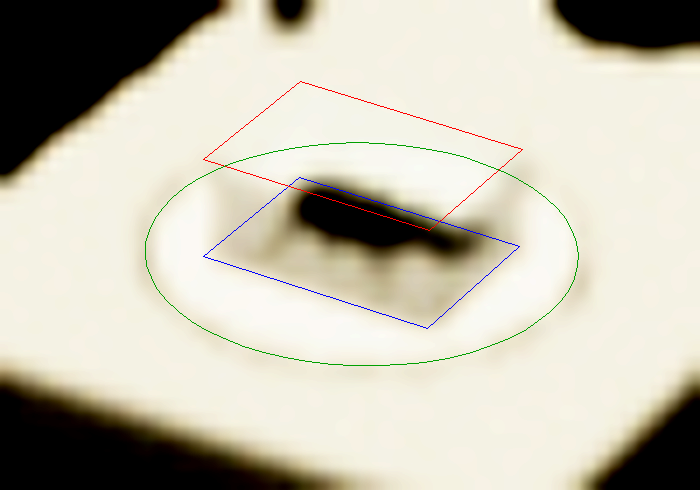

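The outlines agree with the images to about 2 mm. The block is face up inside the disc and parallel to the plate edges. One last check that everything else is unmoved, then I hand in.

Run:
```python
from h import *
a=cv2.imread('pics/top0.png');b=cv2.imread('pics/last_t.png')
d=cv2.absdiff(cv2.GaussianBlur(a,(5,5),0),cv2.GaussianBlur(b,(5,5),0)).max(2)
print('max gray change:')
for n,(u,v,r) in dict(green=(340,222,16),red=(414,254,16),forceps=(394,194,20),cup=(238,137,18),magn=(238,280,25),pencil=(148,311,12),turq=(245,229,14),yellow=(397,349,14),purple=(499,308,14),screen=(55,160,40)).items():
    q=d[v-r:v+r,u-r:u+r];print(n,(q>35).sum(),q.max())
cv2.imwrite('pics/final.png',b)
```

```text
max gray change:
green 0 10
red 0 10
forceps 0 8
cup 0 11
magn 1647 172
pencil 0 8
turq 130 144
yellow 0 8
purple 0 9
screen 0 11
```

View pics/last_t.png

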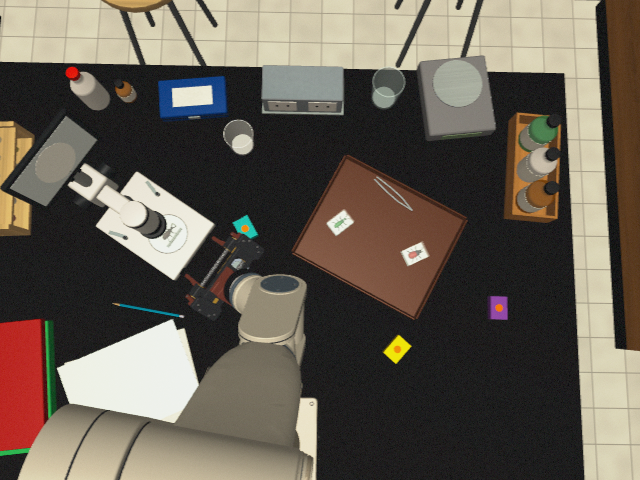

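The magnifier and turquoise block are only hidden behind the arm here, so I'll check them in the side view.

Run:
```python
from h import *
a=cv2.imread('pics/side0.png');b=cv2.imread('pics/last_s.png')
d=cv2.absdiff(cv2.GaussianBlur(a,(5,5),0),cv2.GaussianBlur(b,(5,5),0)).max(2)
print('magn',d[210:235,245:298].max(),'turq',d[208:236,304:336].max(),'head',d[15:130,312:372].max())
print(bot.finish_job())
```

```text
magn 8 turq 8 head 9
the job is handed in; nothing more can be done
None
```

The specimen block is lying face up and flat on the microscope stage, inside the white disc, with its long side parallel to the screen. I handed the job in at about 18 s with the gripper open and well clear.

**How it was done:** I gripped the face-down block by its ends and rolled it 90° to stand on its side on the tray. I then regripped it, rolled it another 90° and carried it under the lens. I lowered it until the stage took about 10 N, let go and backed out on the open side.

**Last checks:**
- **Face up:** the beetle is visible from above in both cameras.
- **Centring:** the block's outline is about 2 mm off the disc's centre. This was judged by eye against the predicted outline, and the lens hides part of the block in the top view. The two cameras also disagreed by about 3–4 mm on absolute positions, so I used their average.
- **Squareness:** the tool held the block at -33.5°, against a stage angle of -33.1° from the top camera and -33.7° from the side camera.
- **Other things:** the before-and-after pictures show no change for the green and red blocks, forceps, cup, pencil, magnifier, the coloured look-alikes or the microscope's head. The arm hid the magnifier and the turquoise block from the top camera, so I checked those two in the side view.

No check failed.

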